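# Change over the vacuum document-examination bed at passport control

## Robot

A 6-joint arm with a two-finger parallel gripper is mounted at the origin on the work surface. World frame = base frame: x ahead of the robot, y to its left, z up, the work surface at z = 0. Lengths are in m, angles in rad, forces in N, time in s.
With the tool pointing down it reaches from about 0.35 to 0.775 m from the base axis. Payload 5.5 kg.
Tool frame: the origin (TCP) lies midway between the tips of the shut fingers; the grasp point (between the pads) lies 19 mm behind it (env.tcp_to_grasp is the distance from the TCP to the grasp point, in m); z points along the fingers, y is the direction in which the jaws open and shut (so a half turn about z gives the same grasp; the last joint's range is limited). The gripper opens to 85 mm and grips with 20 to 120 N. Pads are 22 mm wide; open, the fingers measure 114 mm over their backs; the gripper's body (76 mm by 85 mm) begins 54 mm behind the grasp point. The pads swing forward as they close: fully open they stand 13 mm farther back than shut.
Start: joints at [-1.329, 0.313, 0.046, 1.304, 0, 1.431], TCP at [0.214, -0.534, 0.231] pointing down, gripper open.
Joint ranges: [-2.76, 2.76], [-0.86, 1.69], [-1.03, 1.26], [-2.2, 2.34], [-1.47, 1.5], [-3.14, 3.14]. Speed limits (rad/s): [2.57, 2.57, 3.14, 3.14, 3.14, 3.14].

## Interface

Orientations are given as a unit quaternion [w, x, y, z].
In Python, from workcell import get_state, viewer, hand_in, finder, env gives the robot as it stands.
- The arm moves only by the tool arm_command, never from a script. Its argument "motion" is a list of rows, each an object of numbers: "x", "y", "z": the shift along the tool's x, y, z in mm; "rx", "ry", "rz": the turn, a rotation vector about the tool's x, y, z in degrees; "hand": the closure, from -1 (fully open) to 1 (shut). A call has 1 to 10 rows; each row is the pose to reach, as a shift and turn from the pose commanded when the call began, along the tool's axes at that moment; what a row does not reach only later rows make up. A row lasts 1/8 s, in which the tool goes at most 62.5 mm and 10.7 degrees, less where a joint would pass 70% of its speed; a pose out of reach is approached as far as the arm can. A call with a gripper value outside its range is refused whole. The fingers move at their own pace and stop on an object; "force" is the grip in N (left out, the last holds). Time passes only in rows, so rows that repeat a pose let the fingers close. It gives the time, the measured TCP pose, the force and the opening at its end, in the units of the state.
- get_state(): the state, without advancing time (a new reading comes with each control period).
- viewer.read_camera(name): name is "scene" or "side" or "wrist"; returns a dict with "image" (480x640x3 uint8, red, green, blue), "z_map" (480x640 float32, m along the optical axis (not along the pixel's ray), 0 where there is no reading), "intrinsics" (3x3 intrinsics, pixels), "rvec" (rotation vector, rad) and "tvec" (3), from world to camera coordinates, as OpenCV has them. Camera axes: x right, y down, z forward; pixel columns grow to the right and rows downward; lengths in m; the calibration is good to about 2 mm. A picture is of the moment at which its call begins.
- hand_in(): hands the job in, once; it reports no verdict.
Trained networks look in a picture, given as the dict that the camera call returned (one of the last four; its "shot" number tells which), for a name from the list of things; names that differ only in an ending like _2 or _b are one class to them, and where a whole thing is asked for, a point or a joint stands for the part that bears it (a point fixed in the world has none). Each returns a list of dicts, best first, with "score" (0 to 1); they miss things now and then, are a little off and sometimes report something else, mostly with a low value. They report only what shows in the picture. A call takes as long as a camera call.
- finder.find_in(picture, query): "at" ([column, row] in pixels, amid what is visible of it).
- finder.masks_of(picture, query): "region" (480x640 bool, what is visible of it) and "at" ([column, row] in pixels, amid what is visible of it).
The state is a dict: "clock": time; "joint_pos": joint angles; "qvel": joint speeds; "tau": joint torques, N m; "tcp_pos": TCP position; "orientation": TCP orientation; "wrist_force": force on the tool from outside, world axes, zero at the start; "ft_torque": the same for the moment, N m; "finger_gap": finger opening in m.
Only numpy, scipy, OpenCV 4.12 (cv2) and the standard library are available. Lean on these libraries where they do the work, as an engineer would, in place of code of your own. Each camera call takes 0.05 s, during which the arm holds its last target.

## Task

Change over the document examination bed: shut the vacuum valve, raise the raking light fully with its red lever, take the orange ID booklet, which is done, off the bed and lay it flat in the green tray, and lay every other ID booklet on the desk flat and squarely inside an outlined bay, one to a bay. Then lower the light fully again and open the vacuum valve to the yellow 60-degree mark; keep the vacuum shut whenever the light is up. Leave the other things on the desk alone, and put a booklet back in its place if it gets knocked out.

Things in the scene. Friction and masses are not known exactly. Their poses are not given: they have to be found in the camera images.
- bed: vacuum examination bed, fixed: aluminium plate 210 (x) x 350 (y) x 22 mm with three outlined white bays side by side in a row along its y; origin at the centre of its underside, z up. At the far side (+x) two grey posts (at y = -160 and +160, x = 60 to 96, up to z = 92) carry a black light bar along y (290 mm long, pivot at x = 78, z = 75; lowered, it reaches in to x = 43 and down to z = 64)
- light_lever (a joint): lever on the light head, 70 mm beyond the bed's +y end: 0 = light fully down (lever level), 0.9 = fully raised stop (tip up); it turns about the bed's y axis through lever_pivot and stays where it is left; about 4 N at the grip
- lever_grip (a point): centre of the lever's red grip, a cylinder of diameter 22 mm and length 26 mm lying along the bed's y axis, 100 mm from the pivot; with the lever at 0 it lies 100 mm to the bed's -x side of the pivot, 75 mm above the table. Axes turn with the lever
- lever_pivot (a point): the lever's pivot line at the same y as the grip; its y axis is the pivot axis, its -x axis points along the lever to the grip (axes turn with the lever)
- vac_valve (a joint): opening of the vacuum valve: 0 = shut (stop, red mark), grows counter-clockwise seen from above, 1.571 = fully open (stop); the yellow mark is at 60 degrees = 1.047
- valve_grip (a point): centre of the valve's blue bar handle, on its vertical axis, 70 mm above the table; the bar runs along this point's x axis from x = -46 (red pointer end) to x = +30, is 14 mm wide (y) and 28 mm high (z from -14 to +14); axes turn with the handle. Under it a black dial with white marks, dia 132, top at 44 mm above the table, on a grey block with a brass pipe, fixed
- bay1 (a point): centre of bay 1 on the bed's top surface (22 mm above the table); black outline 130 (x) x 76 (y) mm, x along the booklet's length; axes as the bed. Bays are 115 mm apart
- bay2 (a point): centre of bay 2 on the bed's top surface (22 mm above the table); black outline 130 (x) x 76 (y) mm, x along the booklet's length; axes as the bed. Bays are 115 mm apart
- bay3 (a point): centre of bay 3 on the bed's top surface (22 mm above the table); black outline 130 (x) x 76 (y) mm, x along the booklet's length; axes as the bed. Bays are 115 mm apart
- id_blue: ID booklet with blue hard covers, closed, rigid, 110 (x) x 56 (y) x 16 (z) mm, 70 g; origin at the centre of its underside, z up; may be absent
- id_red: ID booklet with dark red hard covers, closed, rigid, 110 (x) x 56 (y) x 16 (z) mm, 70 g; origin at the centre of its underside, z up; may be absent
- id_green: ID booklet with green hard covers, closed, rigid, 110 (x) x 56 (y) x 16 (z) mm, 70 g; origin at the centre of its underside, z up; may be absent
- id_orange: ID booklet with orange hard covers, already examined, left on the bed at the start; same size and axes as the others, always present
- out_tray: shallow green open tray, fixed, 190 (x) x 150 (y) mm outside, walls 5 mm thick and 14 mm high, floor 5 mm thick; origin at the centre of its underside
- stamp: hand stamp, black base 45 x 60 x 25 with a dark knob handle, 85 tall (mm); origin at the centre of its underside; not to be disturbed
- loupe: magnifier, dark round frame dia 64 and 14 high with a 75 long black handle along +x (mm); origin at the centre of its underside; not to be disturbed
- mug: blue mug, dia 80, 95 tall (mm); origin at the centre of its underside; not to be disturbed
- stapler: grey stapler 140 x 36 x 46 (mm); origin at the centre of its underside; not to be disturbed
- mouse: black computer mouse 105 x 60 x 30 (mm); origin at the centre of its underside; not to be disturbed
- passports: stack of passports 125 x 88 x 30 (mm); origin at the centre of its underside; not to be disturbed
- ink_pad: steel-rimmed blue ink pad 110 x 70 x 19 (mm); origin at the centre of its underside; not to be disturbed

How it is judged:
On the way, in this order (a step that is already met when the one before it is completed fails the run):
1. the vacuum valve is shut (value of joint vac_valve below 0.09 rad), for 0.2 s.
2. the light is fully raised (value of joint light_lever above 0.75 rad), for 0.2 s.
3. the orange booklet lies in the tray and every other in a bay, with the light still up (((horizontal distance between id_blue and bay1 below 0.016 m and angle between the x axis of id_blue and the x axis of bay1, either way round below 0.2 rad) or (horizontal distance between id_blue and bay2 below 0.016 m and angle between the x axis of id_blue and the x axis of bay2, either way round below 0.2 rad) or (horizontal distance between id_blue and bay3 below 0.016 m and angle between the x axis of id_blue and the x axis of bay3, either way round below 0.2 rad)) and z of id_blue in the frame of bed between 0.017 and 0.027 m and angle between each of id_blue, id_red, id_green, id_orange's own z axis and vertical below 0.1 rad and ((horizontal distance between id_red and bay1 below 0.016 m and angle between the x axis of id_red and the x axis of bay1, either way round below 0.2 rad) or (horizontal distance between id_red and bay2 below 0.016 m and angle between the x axis of id_red and the x axis of bay2, either way round below 0.2 rad) or (horizontal distance between id_red and bay3 below 0.016 m and angle between the x axis of id_red and the x axis of bay3, either way round below 0.2 rad)) and z of id_red in the frame of bed between 0.017 and 0.027 m and ((horizontal distance between id_green and bay1 below 0.016 m and angle between the x axis of id_green and the x axis of bay1, either way round below 0.2 rad) or (horizontal distance between id_green and bay2 below 0.016 m and angle between the x axis of id_green and the x axis of bay2, either way round below 0.2 rad) or (horizontal distance between id_green and bay3 below 0.016 m and angle between the x axis of id_green and the x axis of bay3, either way round below 0.2 rad)) and z of id_green in the frame of bed between 0.017 and 0.027 m and horizontal distance between id_orange and out_tray below 0.06 m and z of id_orange in the frame of out_tray between 0 and 0.011 m and value of joint light_lever above 0.5 rad), for 0.2 s.
4. the light is fully lowered (value of joint light_lever below 0.08 rad), for 0.2 s.
5. the vacuum valve is open at the 60-degree mark (value of joint vac_valve between 0.947 and 1.147 rad), for 0.3 s.
At the end, for the whole second after the job is handed in: At rest: each other booklet flat in its own bay (centre within 16 mm of the bay centre, within 0.2 rad of its length, either way round), the orange one flat on the green tray's floor (within 60 mm of its centre); light lever below 0.08 rad; valve at 60 degrees (0.947 to 1.147 rad) (all of step 5 and ((horizontal distance between id_blue and bay1 below 0.016 m and angle between the x axis of id_blue and the x axis of bay1, either way round below 0.2 rad) or (horizontal distance between id_blue and bay2 below 0.016 m and angle between the x axis of id_blue and the x axis of bay2, either way round below 0.2 rad) or (horizontal distance between id_blue and bay3 below 0.016 m and angle between the x axis of id_blue and the x axis of bay3, either way round below 0.2 rad)) and z of id_blue in the frame of bed between 0.017 and 0.027 m and angle between each of id_blue, id_red, id_green, id_orange's own z axis and vertical below 0.1 rad and ((horizontal distance between id_red and bay1 below 0.016 m and angle between the x axis of id_red and the x axis of bay1, either way round below 0.2 rad) or (horizontal distance between id_red and bay2 below 0.016 m and angle between the x axis of id_red and the x axis of bay2, either way round below 0.2 rad) or (horizontal distance between id_red and bay3 below 0.016 m and angle between the x axis of id_red and the x axis of bay3, either way round below 0.2 rad)) and z of id_red in the frame of bed between 0.017 and 0.027 m and ((horizontal distance between id_green and bay1 below 0.016 m and angle between the x axis of id_green and the x axis of bay1, either way round below 0.2 rad) or (horizontal distance between id_green and bay2 below 0.016 m and angle between the x axis of id_green and the x axis of bay2, either way round below 0.2 rad) or (horizontal distance between id_green and bay3 below 0.016 m and angle between the x axis of id_green and the x axis of bay3, either way round below 0.2 rad)) and z of id_green in the frame of bed between 0.017 and 0.027 m and horizontal distance between id_orange and out_tray below 0.06 m and z of id_orange in the frame of out_tray between 0 and 0.011 m and value of joint light_lever below 0.08 rad and linear speed of each of id_blue, id_red, id_green, id_orange below 0.02 m/s); the robot touches nothing.
It fails at once if the vacuum is open (over 0.2 rad) while the light is up (over 0.35 rad) (value of joint light_lever above 0.35 rad and value of joint vac_valve above 0.2 rad).
It fails at once if another thing on the desk is moved more than 40 mm or knocked over (distance of any of stamp, loupe, mug, stapler, mouse, passports, ink_pad from where it was at the start of the episode above 0.04 m or angle between any of stamp, loupe, mug, stapler, mouse, passports, ink_pad's own z axis and vertical above 0.5 rad).
Of id_blue, id_red, id_green only 2 to 3 are there at a start; the rules pass over those that are not, and their reading is None.
At some moment in a run one of id_blue, id_red, id_green may be knocked a few centimetres aside while the robot is not near it.
Once in a run the grip may slacken for a moment while it holds something.
It also fails if it takes over 200 s, if anything falls off the work surface, if the arm or the gripper's body presses on something with over 40 N, if the wrist force passes 120 N, or if a joint passes its speed limit or range.

## Working session

There is one attempt and no reset: what is moved stays moved. The work goes in short steps, Python scripts to look and compute and a tool call to move; the robot and the scene stay as the last step left them, time stands still between calls to the robot, and variables do not carry over. Pictures are saved under pics/ and viewed, and the job is handed in when it is done.

Besides the shell and the picture viewer there is one more tool, called after "Call:" as name([rows], argument=value, ...), one row to a line, values as JSON. arm_command: Moves the arm, as the interface text tells. Its arguments: {"type":"object","properties":{"motion":{"type":"array","items":{"type":"object","properties":{"x":{"type":"number"},"y":{"type":"number"},"z":{"type":"number"},"rx":{"type":"number"},"ry":{"type":"number"},"rz":{"type":"number"},"hand":{"type":"number"}}}},"force":{"type":"number"}},"required":["motion"]}

```bash
ls; mkdir -p pics; cat > h.py <<'E'
import numpy as np, cv2
from scipy.spatial.transform import Rotation as R
from workcell import get_state, viewer, hand_in, finder, env
def cam(n,save=None):
    p=viewer.read_camera(n)
    if save: cv2.imwrite('pics/'+save+'.png',p['image'][:,:,::-1])
    return p
def Tcw(p):
    Rm=cv2.Rodrigues(np.array(p['rvec'],float))[0]; return Rm,np.array(p['tvec'],float).reshape(3)
def cloud(p,mask=None):
    K=p['intrinsics'];z=p['z_map'];v,u=np.nonzero((z>0)&(mask if mask is not None else True))
    d=z[v,u];c=np.stack([(u-K[0,2])*d/K[0,0],(v-K[1,2])*d/K[1,1],d],1)
    Rm,t=Tcw(p);return (c-t)@Rm,np.stack([u,v],1)
def proj(p,X):
    Rm,t=Tcw(p);c=np.atleast_2d(X)@Rm.T+t;K=p['intrinsics'];return np.stack([c[:,0]/c[:,2]*K[0,0]+K[0,2],c[:,1]/c[:,2]*K[1,1]+K[1,2]],1)
def pose():
    s=get_state();return np.array(s['tcp_pos']),R.from_quat(np.array(s['orientation'])[[1,2,3,0]])
E
python3 - <<'E'
from h import *
for n in ['scene','side','wrist']:
    p=cam(n,n+'0'); Rm,t=Tcw(p); print(n,p['intrinsics'][0,0],(-t@Rm).round(3), Rm[2].round(2))
s=get_state();print({k:np.round(v,3) for k,v in s.items()}, env.tcp_to_grasp)
E
```

```text
pics
scene 564.8708679832083 [0.981 0.835 0.969] [-0.34 -0.64 -0.69]
side 481.99424503016274 [-0.169  0.714  0.991] [ 0.51 -0.53 -0.68]
wrist 375.25596135434824 [ 0.28  -0.505  0.374] [-0.26 -0.1  -0.96]
{'clock': np.float64(0.15), 'joint_pos': array([-1.329,  0.314,  0.045,  1.304, -0.   ,  1.431]), 'qvel': array([-0.   , -0.003,  0.004,  0.002, -0.002,  0.001]), 'tau': array([ 1.0000e-03, -4.8106e+01,  2.9882e+01,  1.4000e-02, -0.0000e+00,
        0.0000e+00]), 'tcp_pos': array([ 0.214, -0.533,  0.231]), 'orientation': array([-0.001,  0.982,  0.19 , -0.   ]), 'wrist_force': array([-0.029, -0.185, -0.665]), 'ft_torque': array([ 0.03 , -0.   , -0.035]), 'finger_gap': np.float64(0.085)} 0.0187
```

View pics/scene0.png

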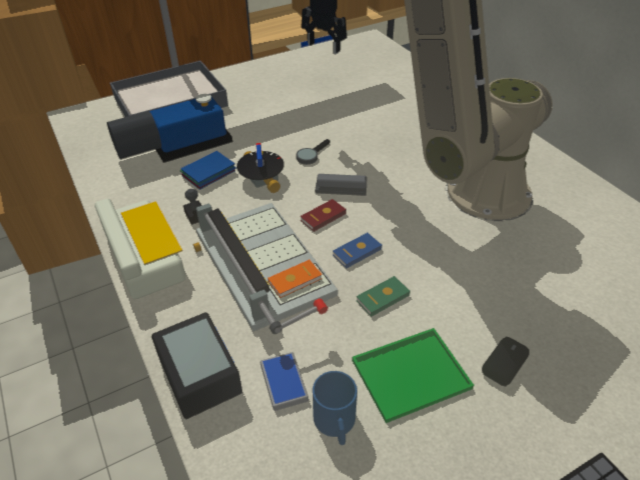

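View pics/side0.png

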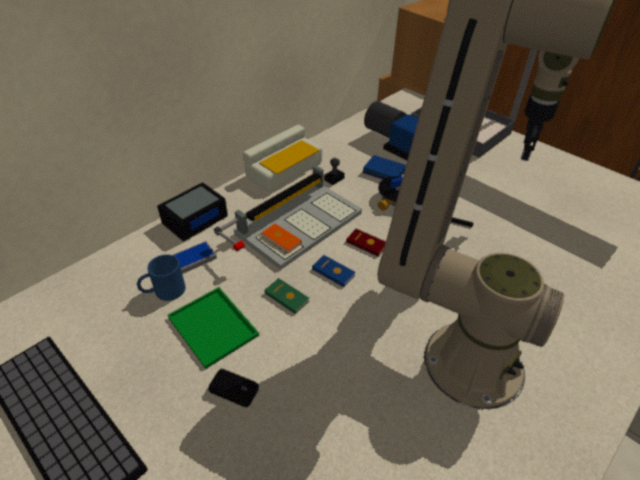

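View pics/wrist0.png

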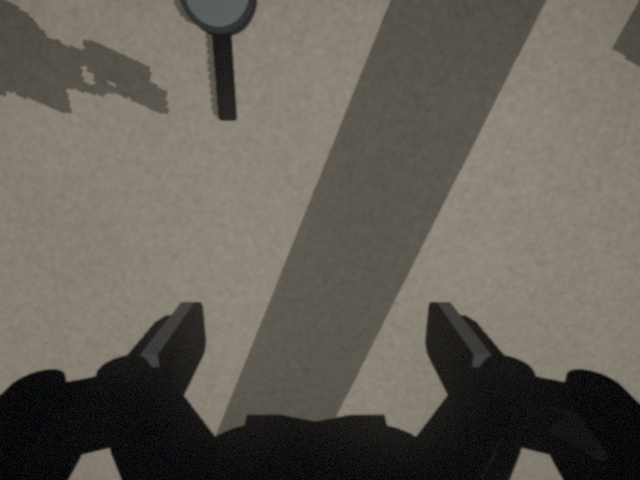

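The scene view shows the red (324,214), blue (358,249) and green (383,295) booklets on the desk. Orange is on the bed's near bay (295,277), the lever grip is at (320,306), the valve at (260,163) and the green tray at (412,374). Next I measure them.

```bash
cat >> h.py <<'E'
def measure(p,q,zlo=None):
    r=finder.masks_of(p,q)
    if not r: return None
    m=r[0]['region']; m2=cv2.erode(m.astype(np.uint8),np.ones((3,3)))>0
    X,_=cloud(p,m2 if m2.sum()>20 else m)
    return r[0],X
def rect(X):
    (c,wh,a)=cv2.minAreaRect((X[:,:2]*1000).astype(np.float32))
    w,h=wh
    if w<h: a+=90;w,h=h,w
    a=(a+90)%180-90
    return np.round(c,1),round(w,1),round(h,1),round(a,1)
E
python3 - <<'E'
from h import *
for n in ['scene','side']:
    p=cam(n); print(n)
    for q in ['id_blue','id_red','id_green','id_orange','out_tray','bed','lever_grip','valve_grip','stamp','loupe','mug','stapler','mouse','passports','ink_pad']:
        r=measure(p,q)
        if r is None: print(q,'none');continue
        d,X=r
        if len(X)<3: print(q,'few');continue
        print(q,round(d['score'],2),np.round(d['at']),'med',np.median(X,0).round(3),'z5-95',np.percentile(X[:,2],[5,50,95]).round(3),rect(X))
E
```

```text
scene
id_blue 0.94 [359. 252.] med [0.437 0.027 0.015] z5-95 [0.008 0.015 0.019] (array([433.7,  23.5]), 110.7, 58.9, 6.6)
id_red 0.72 [323. 216.] med [ 0.445 -0.125  0.015] z5-95 [0.007 0.015 0.019] (array([ 443.5, -129.2]), 111.3, 57.6, 10.2)
id_green 0.97 [383. 293.] med [0.464 0.179 0.016] z5-95 [0.01  0.016 0.019] (array([461.2, 176.2]), 107.5, 53.9, 5.0)
id_orange 0.8 [291. 278.] med [0.619 0.054 0.037] z5-95 [0.031 0.037 0.041] (array([617.6,  50.4]), 104.7, 57.0, 2.4)
out_tray 0.82 [409. 375.] med [0.524 0.371 0.005] z5-95 [0.002 0.005 0.013] (array([521.6, 368.8]), 192.0, 151.4, -6.8)
bed 0.93 [259. 261.] med [ 0.674 -0.035  0.023] z5-95 [0.018 0.023 0.089] (array([656.5, -24.3]), 456.6, 229.7, -88.9)
lever_grip 0.68 [248. 272.] med [0.713 0.003 0.086] z5-95 [0.078 0.086 0.091] (array([674.8,   1.7]), 401.4, 116.7, 88.6)
valve_grip 0.65 [260. 153.] med [ 0.513 -0.349  0.082] z5-95 [0.061 0.082 0.087] (array([ 504.1, -371.5]), 77.4, 12.4, 64.0)
stamp 0.68 [194. 205.] med [ 0.735 -0.293  0.032] z5-95 [0.015 0.032 0.083] (array([ 733.5, -300.7]), 64.8, 33.5, 77.0)
loupe 0.66 [3
[... 1586 characters left out ...]
ed [ 0.721 -0.294  0.026] z5-95 [0.013 0.026 0.082] (array([ 725.7, -299.1]), 59.1, 47.9, -82.1)
loupe 0.63 [462. 221.] med [ 0.289 -0.409  0.012] z5-95 [0.009 0.012 0.016] (array([ 288. , -409.6]), 47.1, 13.6, 17.0)
mug 0.73 [165. 275.] med [0.681 0.378 0.061] z5-95 [0.02  0.061 0.094] (array([695.7, 382.1]), 98.8, 84.4, -73.3)
stapler none
mouse 0.85 [232. 385.] med [0.337 0.444 0.031] z5-95 [0.023 0.031 0.034] (array([340.9, 441.3]), 97.4, 54.6, 21.1)
passports 0.98 [383. 167.] med [ 0.629 -0.444  0.031] z5-95 [0.015 0.031 0.034] (array([ 628.5, -450.6]), 123.0, 99.1, 13.7)
ink_pad 0.62 [197. 254.] med [0.74  0.261 0.02 ] z5-95 [0.011 0.02  0.023] (array([746.8, 259.9]), 98.7, 69.2, 79.4)
```

```bash
cat >> h.py <<'E'
def ortho(p,x0,x1,y0,y1,z,s=2.0):
    # image: rows = x descending from x1, cols = y descending from y1 ; s px/mm
    H=int((x1-x0)*1000*s);W=int((y1-y0)*1000*s)
    r,c=np.mgrid[0:H,0:W];X=np.stack([x1-r/s/1000,y1-c/s/1000,np.full(r.shape,z)],-1).reshape(-1,3)
    uv=proj(p,X).astype(np.float32).reshape(H,W,2)
    return cv2.remap(p['image'],uv[...,0],uv[...,1],cv2.INTER_LINEAR)
E
python3 - <<'E'
from h import *
for n in ['scene','side']:
    p=cam(n)
    im=ortho(p,0.5,0.8,-0.22,0.18,0.022)
    cv2.imwrite(f'pics/ortho_{n}.png',im[:,:,::-1])
    hsv=cv2.cvtColor(p['image'],cv2.COLOR_RGB2HSV).astype(int)
    X,uv=cloud(p)
    h=hsv[uv[:,1],uv[:,0]]
    red=((h[:,0]<6)|(h[:,0]>174))&(h[:,1]>170)&(h[:,2]>90)&(X[:,2]>0.04)&(X[:,2]<0.2)
    print(n,'red',red.sum()); 
    for a in (X[red],): print(a.mean(0).round(4),np.median(a,0).round(4),a.min(0).round(3),a.max(0).round(3))
    b=(abs(X[:,0]-.51)<.08)&(abs(X[:,1]+.35)<.08)&(X[:,2]>0.055)&(X[:,2]<0.1)
    bl=b&(h[:,0]>100)&(h[:,0]<130)&(h[:,1]>150)
    print('blue',bl.sum(),X[bl].mean(0).round(4) if bl.any() else '', rect(X[bl]) if bl.sum()>3 else '')
    rd=b&((h[:,0]<8)|(h[:,0]>172))&(h[:,1]>120)
    print('redptr',rd.sum(),X[rd].mean(0).round(4) if rd.any() else '')
    for nm,(a,bb,cc,d) in {'valve':(200,110,320,210)}.items():
        if n=='scene': cv2.imwrite('pics/valve.png',cv2.resize(p['image'][bb:d,a:cc,::-1],None,fx=6,fy=6,interpolation=cv2.INTER_CUBIC))
E
```

```text
scene red 71
[0.6231 0.1636 0.0936] [0.6296 0.1869 0.0946] [ 0.451 -0.409  0.042] [0.636 0.2   0.099]
blue 76 [ 0.5118 -0.3616  0.0807] (array([ 509.1, -371. ]), 70.7, 11.1, 70.5)
redptr 5 [ 0.4926 -0.4094  0.0845]
side red 67
[0.6224 0.19   0.0945] [0.6215 0.1903 0.0957] [0.614 0.175 0.082] [0.635 0.202 0.101]
blue 88 [ 0.511  -0.3547  0.0759] (array([ 511.6, -357. ]), 37.1, 15.1, 73.6)
redptr 0
```

View pics/ortho_scene.png

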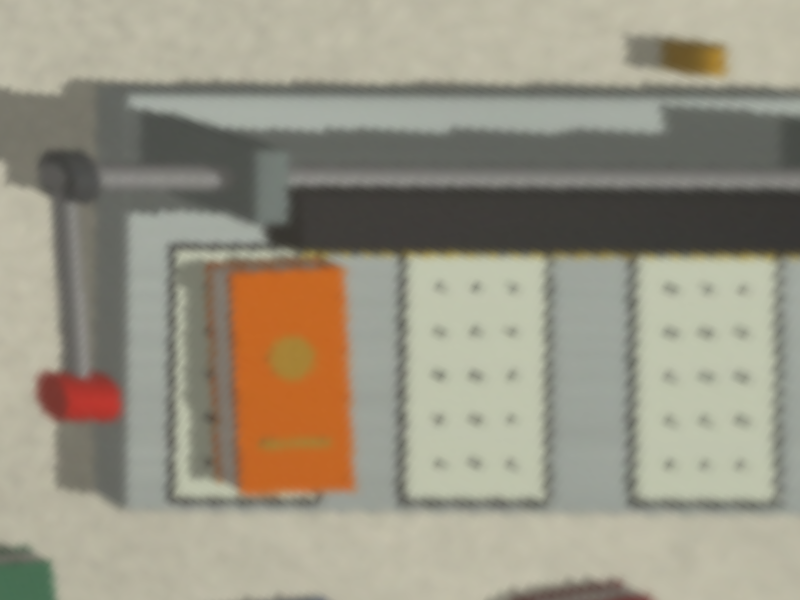

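View pics/ortho_side.png

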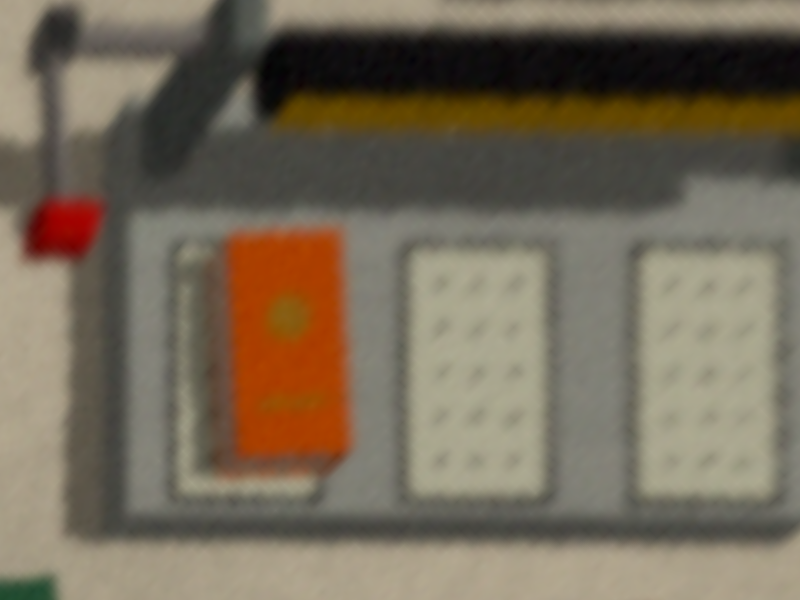

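View pics/valve.png

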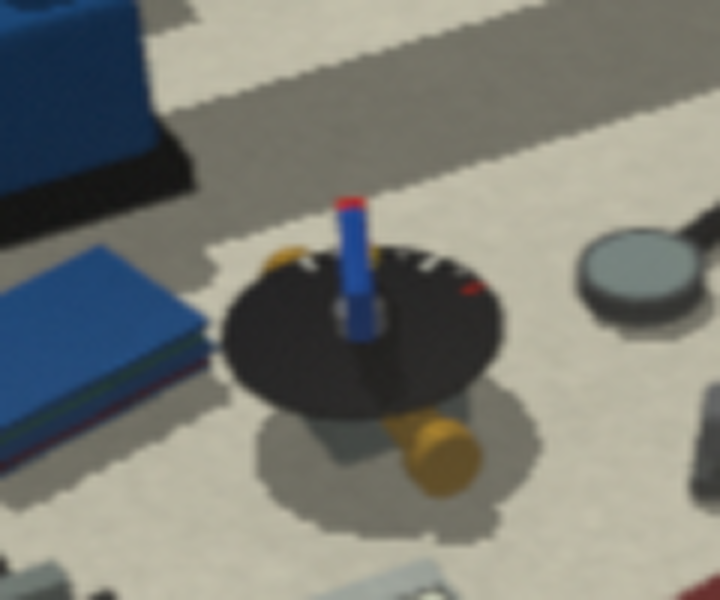

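```bash
cat >> h.py <<'E'
def go(x,y,z,yaw):
    """tool x axis heading yaw deg, tool down. prints the shift in tool axes, mm, and rz deg"""
    t,Rt=pose()
    d=Rt.inv().apply(np.array([x,y,z])-t)*1000
    c,s=np.cos(np.radians(yaw)),np.sin(np.radians(yaw))
    G=R.from_matrix(np.array([[c,s,0],[s,-c,0],[0,0,-1.]]))
    rv=(Rt.inv()*G).as_rotvec(degrees=True)
    s_=get_state()
    print('shift',d.round(1),'rot',rv.round(1),'| tcp',t.round(4),'j1,j6',np.degrees([s_['joint_pos'][0],s_['joint_pos'][5]]).round(0),'clock',round(float(s_['clock']),2))
E
python3 - <<'E'
from h import *
p=cam('scene'); q=cam('side')
for n,p in (('a',p),('b',q)):
  for z in (0.044,0.084):
    cv2.imwrite(f'pics/v{n}{int(z*1000)}.png',ortho(p,0.43,0.59,-0.44,-0.28,z,3.0)[:,:,::-1])
  X,uv=cloud(p); b=(abs(X[:,0]-.51)<.1)&(abs(X[:,1]+.36)<.1)&(abs(X[:,2]-.044)<.006)
  g=p['image'][uv[:,1],uv[:,0]].max(1)<80
  print(cv2.minEnclosingCircle((X[b&g][:,:2]*1000).astype(np.float32)), X[b&g].mean(0))
a=[cv2.imread(f'pics/v{k}.png') for k in('a44','b44','a84')]
cv2.imwrite('pics/vv.png',cv2.resize(np.hstack(a),(795,265)) if 0 else np.hstack([cv2.resize(i,(266,266)) for i in a]))
E
```

```text
((508.11676025390625, -368.3056335449219), 69.23320007324219) [ 0.51290638 -0.36199572  0.04378613]
((513.676025390625, -368.72027587890625), 68.38712310791016) [ 0.52879383 -0.34529856  0.0452637 ]
```

View pics/va44.png

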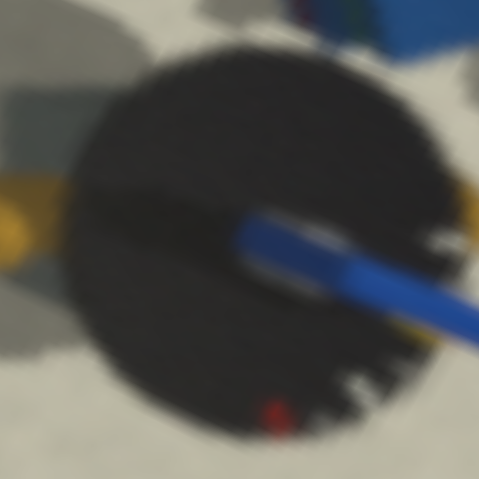

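View pics/va84.png

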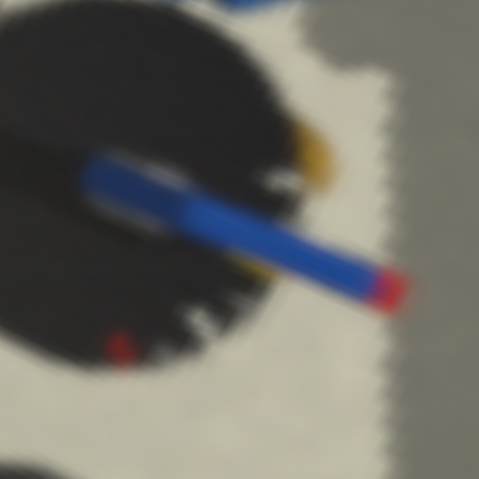

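```bash
python3 - <<'E'
from h import *
go(.5097,-.3687,.15,68.7)
E
```

```text
shift [335.7 -43.   81.3] rot [  0.    0.  -46.8] | tcp [ 0.2142 -0.5336  0.2313] j1,j6 [-76.  82.] clock 1.95
```

Call:
arm_command([
  {"x": 60, "y": -8, "z": 0, "rz": -10, "hand": -1},
  {"x": 120, "y": -16, "z": 0, "rz": -20, "hand": -1},
  {"x": 180, "y": -24, "z": 10, "rz": -30, "hand": -1},
  {"x": 240, "y": -32, "z": 30, "rz": -40, "hand": -1},
  {"x": 300, "y": -40, "z": 50, "rz": -47, "hand": -1},
  {"x": 336, "y": -43, "z": 81, "rz": -47, "hand": -1},
  {"x": 336, "y": -43, "z": 81, "rz": -47, "hand": -1},
  {"x": 336, "y": -43, "z": 81, "rz": -47, "hand": -1},
], force=40)

```text
invalid input at $.motion[0]: expected keys x, y, z, rx, ry, rz, hand
```

```bash
python3 - <<'E'
from h import *
p=cam('wrist','w1')
go(.5097,-.3687,.056,68.7)
E
```

```text
shift [335.6 -43.  175.3] rot [  0.    0.  -46.8] | tcp [ 0.2142 -0.5336  0.2313] j1,j6 [-76.  82.] clock 2.0
```

View pics/w1.png

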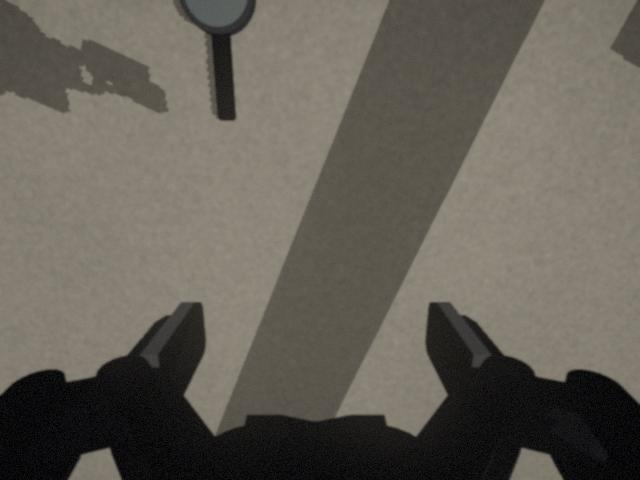

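All keys are needed in every row; the arm has not moved.

Call:
arm_command([
  {"x": 60, "y": -8, "z": 0, "rx": 0, "ry": 0, "rz": -10, "hand": -1},
  {"x": 120, "y": -16, "z": 0, "rx": 0, "ry": 0, "rz": -20, "hand": -1},
  {"x": 180, "y": -24, "z": 10, "rx": 0, "ry": 0, "rz": -30, "hand": -1},
  {"x": 240, "y": -32, "z": 30, "rx": 0, "ry": 0, "rz": -40, "hand": -1},
  {"x": 300, "y": -40, "z": 50, "rx": 0, "ry": 0, "rz": -47, "hand": -1},
  {"x": 336, "y": -43, "z": 81, "rx": 0, "ry": 0, "rz": -47, "hand": -1},
  {"x": 336, "y": -43, "z": 81, "rx": 0, "ry": 0, "rz": -47, "hand": -1},
  {"x": 336, "y": -43, "z": 81, "rx": 0, "ry": 0, "rz": -47, "hand": -1},
], force=40)

```text
clock: 3.0
tcp_pos: [0.5098, -0.3687, 0.1505]
orientation: [-0.0, 0.825, 0.566, -0.0]
wrist_force: [0.1, -0.5, 0.8]
finger_gap: 0.0853
```

```bash
python3 - <<'E'
from h import *
p=cam('wrist','w1')
go(.5097,-.3687,.056,68.7)
E
```

```text
shift [ 0.8 -0.3 95.2] rot [0.  0.  0.1] | tcp [ 0.5096 -0.3694  0.1512] j1,j6 [-43.  68.] clock 3.05
```

View pics/w1.png

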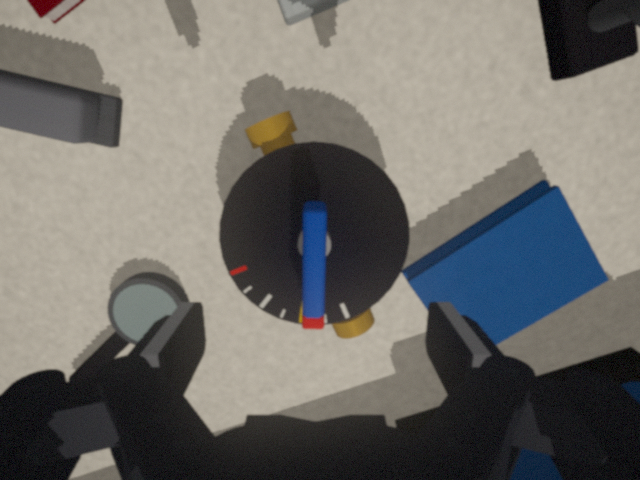

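The wrist view shows the blue handle (314,265) lined up with the tool's x axis and centred between the jaws. I descend and grip.

Call:
arm_command([
  {"x": 0, "y": 0, "z": 40, "rx": 0, "ry": 0, "rz": 0, "hand": -1},
  {"x": 0, "y": 0, "z": 75, "rx": 0, "ry": 0, "rz": 0, "hand": -1},
  {"x": 0, "y": 0, "z": 94, "rx": 0, "ry": 0, "rz": 0, "hand": -1},
  {"x": 0, "y": 0, "z": 94, "rx": 0, "ry": 0, "rz": 0, "hand": 1},
  {"x": 0, "y": 0, "z": 94, "rx": 0, "ry": 0, "rz": 0, "hand": 1},
  {"x": 0, "y": 0, "z": 94, "rx": 0, "ry": 0, "rz": 0, "hand": 1},
  {"x": 0, "y": 0, "z": 94, "rx": 0, "ry": 0, "rz": 0, "hand": 1},
  {"x": 0, "y": 0, "z": 94, "rx": 0, "ry": 0, "rz": 0, "hand": 1},
], force=40)

```text
clock: 4.05
tcp_pos: [0.5089, -0.3687, 0.0577]
orientation: [-0.0, 0.825, 0.565, -0.001]
wrist_force: [-6.4, 2.7, 7.2]
finger_gap: 0.0134
```

Call:
arm_command([
  {"x": 0, "y": 0, "z": 0, "rx": 0, "ry": 0, "rz": 10, "hand": 1},
  {"x": 0, "y": 0, "z": 0, "rx": 0, "ry": 0, "rz": 20, "hand": 1},
  {"x": 0, "y": 0, "z": 0, "rx": 0, "ry": 0, "rz": 30, "hand": 1},
  {"x": 0, "y": 0, "z": 0, "rx": 0, "ry": 0, "rz": 40, "hand": 1},
  {"x": 0, "y": 0, "z": 0, "rx": 0, "ry": 0, "rz": 50, "hand": 1},
  {"x": 0, "y": 0, "z": 0, "rx": 0, "ry": 0, "rz": 60, "hand": 1},
  {"x": 0, "y": 0, "z": 0, "rx": 0, "ry": 0, "rz": 67, "hand": 1},
  {"x": 0, "y": 0, "z": 0, "rx": 0, "ry": 0, "rz": 70, "hand": 1},
  {"x": 0, "y": 0, "z": 0, "rx": 0, "ry": 0, "rz": 70, "hand": 1},
], force=40)

```text
clock: 5.18
tcp_pos: [0.5101, -0.37, 0.0578]
orientation: [0.002, 1.0, -0.009, 0.0]
wrist_force: [-3.4, -3.6, 6.5]
finger_gap: 0.0136
```

```bash
python3 - <<'E'
from h import *
p=cam('wrist','w2')
s=get_state(); print(s['ft_torque'],s['wrist_force'])
go(.5097,-.3687,.15,0)
E
```

```text
[-0.61100091  0.79070248  0.85294426] [-4.94696198 -3.48851746  6.84402411]
shift [ -0.4  -1.  -92.2] rot [ 0.2 -0.  -1. ] | tcp [ 0.5101 -0.37    0.0578] j1,j6 [-43. 138.] clock 5.22
```

View pics/w2.png

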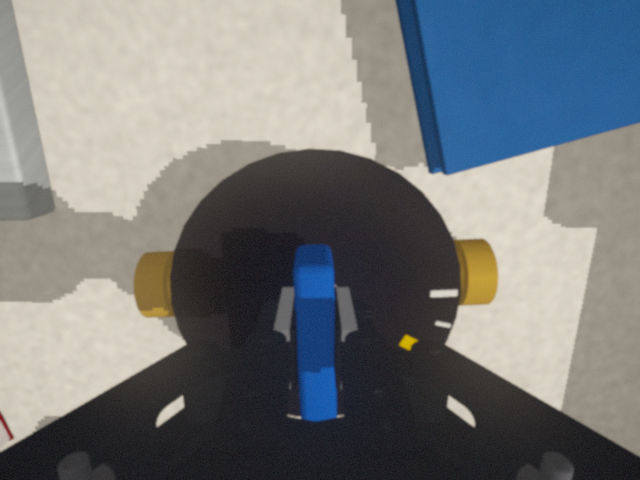

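The fingers hold the bar and the turn is complete, with the handle about 60 degrees from the yellow mark (408,342). I release, rise and check from the scene camera.

Call:
arm_command([
  {"x": 0, "y": 0, "z": 0, "rx": 0, "ry": 0, "rz": 0, "hand": -1},
  {"x": 0, "y": 0, "z": 0, "rx": 0, "ry": 0, "rz": 0, "hand": -1},
  {"x": 0, "y": 0, "z": 0, "rx": 0, "ry": 0, "rz": 0, "hand": -1},
  {"x": 0, "y": 0, "z": 0, "rx": 0, "ry": 0, "rz": 0, "hand": -1},
  {"x": 0, "y": 0, "z": -50, "rx": 0, "ry": 0, "rz": 0, "hand": -1},
  {"x": 0, "y": 0, "z": -92, "rx": 0, "ry": 0, "rz": 0, "hand": -1},
  {"x": 0, "y": 0, "z": -92, "rx": 0, "ry": 0, "rz": 0, "hand": -1},
], force=40)

```text
clock: 6.1
tcp_pos: [0.5121, -0.3703, 0.1526]
orientation: [0.003, 1.0, -0.01, 0.003]
wrist_force: [-0.9, -0.3, -0.3]
finger_gap: 0.0854
```

```bash
python3 - <<'E'
from h import *
p=cam('wrist','w3')
go(.629,.187,.15,180)
p=cam('side')
cv2.imwrite('pics/s3.png',cv2.resize(p['image'][150:270,180:340,::-1],None,fx=5,fy=5,interpolation=cv2.INTER_CUBIC))
E
```

```text
shift [ 107.1 -558.6   -0.9] rot [ -0.3  -0.2 178.9] | tcp [ 0.5111 -0.3694  0.1502] j1,j6 [-43. 138.] clock 6.15
```

View pics/w3.png

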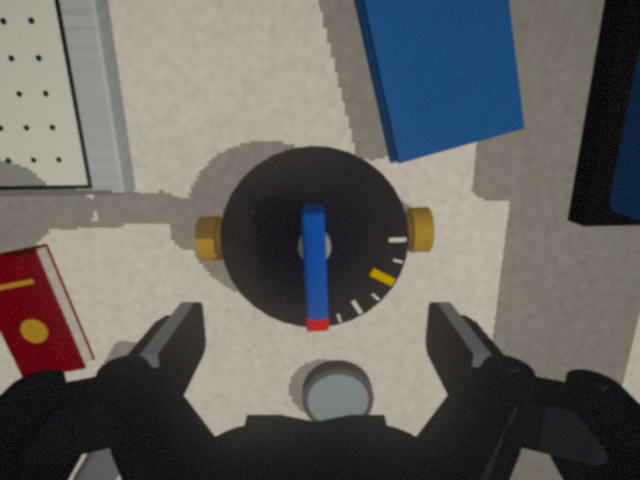

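View pics/s3.png

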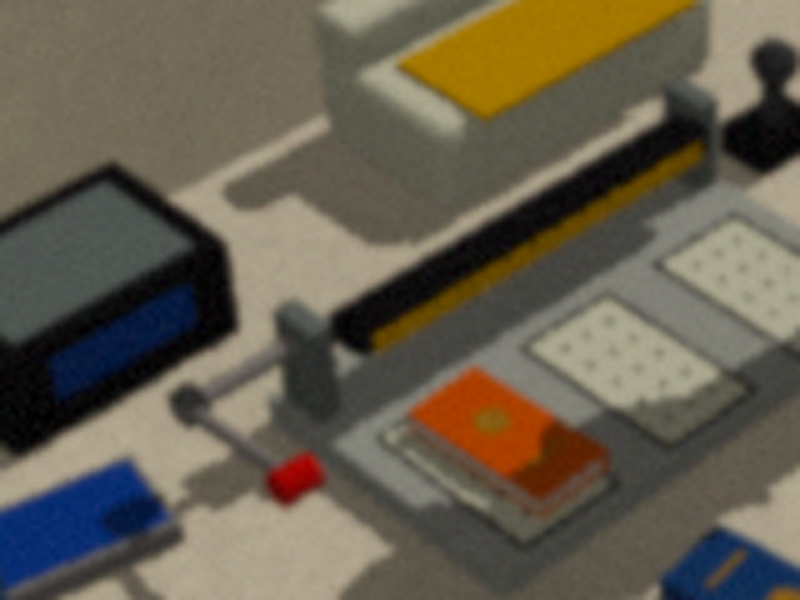

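The valve pointer covers the red mark, so it is shut. Now I move to the lever in two calls.

Call:
arm_command([
  {"x": 10, "y": -40, "z": -40, "rx": 0, "ry": 0, "rz": -10, "hand": -1},
  {"x": 20, "y": -90, "z": -60, "rx": 0, "ry": 0, "rz": -20, "hand": -1},
  {"x": 30, "y": -140, "z": -60, "rx": 0, "ry": 0, "rz": -30, "hand": -1},
  {"x": 40, "y": -190, "z": -60, "rx": 0, "ry": 0, "rz": -40, "hand": -1},
  {"x": 50, "y": -240, "z": -60, "rx": 0, "ry": 0, "rz": -50, "hand": -1},
  {"x": 60, "y": -290, "z": -60, "rx": 0, "ry": 0, "rz": -60, "hand": -1},
  {"x": 70, "y": -340, "z": -60, "rx": 0, "ry": 0, "rz": -70, "hand": -1},
  {"x": 80, "y": -390, "z": -60, "rx": 0, "ry": 0, "rz": -80, "hand": -1},
  {"x": 90, "y": -440, "z": -60, "rx": 0, "ry": 0, "rz": -90, "hand": -1},
  {"x": 100, "y": -490, "z": -60, "rx": 0, "ry": 0, "rz": -90, "hand": -1},
])

```text
clock: 7.45
tcp_pos: [0.6188, 0.121, 0.2061]
orientation: [-0.001, 0.714, 0.701, -0.001]
wrist_force: [0.0, -0.9, -0.4]
finger_gap: 0.0854
```

```bash
python3 - <<'E'
from h import *
go(.629,.187,.15,180)
E
```

```text
shift [66.2  9.1 56. ] rot [ -0.2  -0.1 -91. ] | tcp [0.6188 0.121  0.2061] j1,j6 [ 4. 95.] clock 7.45
```

Call:
arm_command([
  {"x": 20, "y": 3, "z": 0, "rx": 0, "ry": 0, "rz": -10, "hand": -1},
  {"x": 40, "y": 6, "z": 0, "rx": 0, "ry": 0, "rz": -20, "hand": -1},
  {"x": 66, "y": 9, "z": 0, "rx": 0, "ry": 0, "rz": -30, "hand": -1},
  {"x": 66, "y": 9, "z": 0, "rx": 0, "ry": 0, "rz": -40, "hand": -1},
  {"x": 66, "y": 9, "z": 10, "rx": 0, "ry": 0, "rz": -50, "hand": -1},
  {"x": 66, "y": 9, "z": 20, "rx": 0, "ry": 0, "rz": -60, "hand": -1},
  {"x": 66, "y": 9, "z": 30, "rx": 0, "ry": 0, "rz": -70, "hand": -1},
  {"x": 66, "y": 9, "z": 40, "rx": 0, "ry": 0, "rz": -80, "hand": -1},
  {"x": 66, "y": 9, "z": 50, "rx": 0, "ry": 0, "rz": -91, "hand": -1},
  {"x": 66, "y": 9, "z": 50, "rx": 0, "ry": 0, "rz": -91, "hand": -1},
])

```text
clock: 8.7
tcp_pos: [0.6282, 0.1849, 0.1552]
orientation: [-0.003, 0.002, 1.0, -0.0]
wrist_force: [-0.1, 0.2, -0.1]
finger_gap: 0.0851
```

```bash
python3 - <<'E'
from h import *
p=cam('wrist','w4')
go(.629,.187,.06,180)
X,uv=cloud(p); h=cv2.cvtColor(p['image'],cv2.COLOR_RGB2HSV)[uv[:,1],uv[:,0]].astype(int)
m=((h[:,0]<6)|(h[:,0]>174))&(h[:,1]>170)&(X[:,2]>.05)&(X[:,2]<.13)&(abs(X[:,1]-.187)<.05)
a=X[m];print(m.sum(),a.mean(0).round(4),np.percentile(a,[2,98],axis=0).round(4),rect(a),np.percentile(a[:,2],[90,99]))
# pivot/lever arm angle
E
```

```text
shift [-0.6  2.  96.3] rot [-0.  -0.2 -0.3] | tcp [0.6288 0.185  0.1563] j1,j6 [ 9. 10.] clock 8.75
1219 [0.6245 0.1895 0.0955] [[0.617  0.1786 0.0906]
 [0.6335 0.2008 0.098 ]] (array([625.6, 189.8]), 23.5, 18.3, 89.8) [0.09746085 0.09824136]
```

View pics/w4.png

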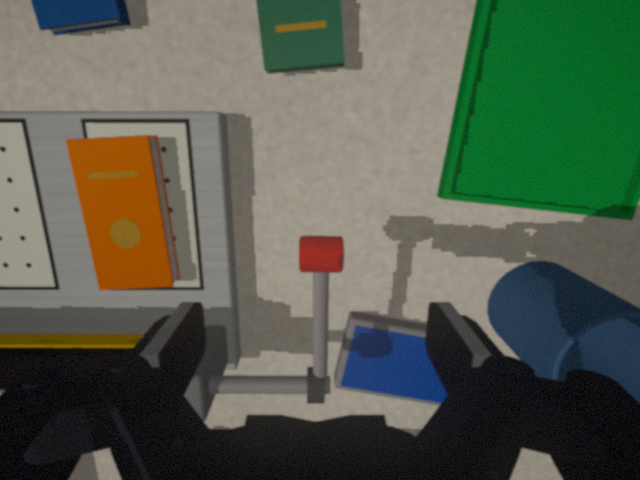

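The grip (321,254) is centred between the jaws at about (0.629, 0.1895, 0.087), which puts the lever slightly above level (~0.12 rad). I descend and pinch its end faces.

Call:
arm_command([
  {"x": 0, "y": 4, "z": 40, "rx": 0, "ry": 0, "rz": 0, "hand": -1},
  {"x": 0, "y": 4, "z": 70, "rx": 0, "ry": 0, "rz": 0, "hand": -1},
  {"x": 0, "y": 4, "z": 90, "rx": 0, "ry": 0, "rz": 0, "hand": -1},
  {"x": 0, "y": 4, "z": 90, "rx": 0, "ry": 0, "rz": 0, "hand": 1},
  {"x": 0, "y": 4, "z": 90, "rx": 0, "ry": 0, "rz": 0, "hand": 1},
  {"x": 0, "y": 4, "z": 90, "rx": 0, "ry": 0, "rz": 0, "hand": 1},
  {"x": 0, "y": 4, "z": 90, "rx": 0, "ry": 0, "rz": 0, "hand": 1},
  {"x": 0, "y": 4, "z": 90, "rx": 0, "ry": 0, "rz": 0, "hand": 1},
], force=50)

```text
clock: 9.75
tcp_pos: [0.6309, 0.1882, 0.0696]
orientation: [0.001, 0.002, 1.0, -0.001]
wrist_force: [-0.9, -5.2, 3.1]
finger_gap: 0.0247
```

```bash
python3 - <<'E'
from h import *
p=cam('wrist','w5'); go(.629,.187,.06,180)
a0=.12
for a in np.linspace(.12,.95,9): print((100*(np.cos(a0)-np.cos(a))).round(1),(100*(np.sin(a)-np.sin(a0))).round(1))
E
```

```text
shift [ 1.9 -1.2  9.5] rot [-0.1  0.1 -0.2] | tcp [0.6309 0.1882 0.0696] j1,j6 [10. 10.] clock 9.8
0.0 0.0
1.8 10.2
4.6 20.2
8.4 29.8
13.3 39.0
19.0 47.6
25.6 55.6
33.0 62.9
41.1 69.4
```

View pics/w5.png

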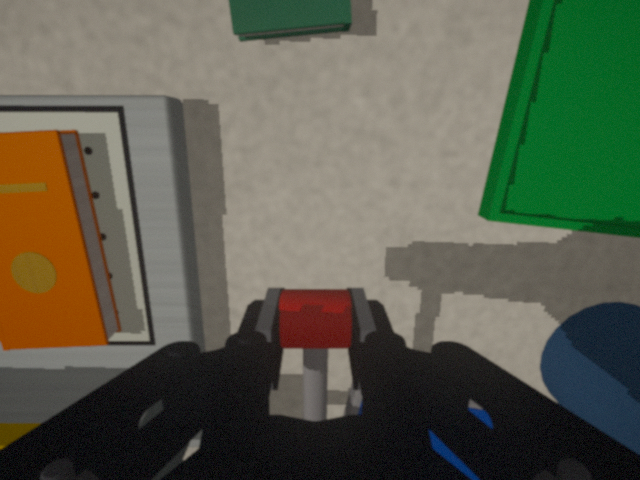

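The pads hold the grip on both ends (315,318). I raise it along the arc.

Call:
arm_command([
  {"x": -2, "y": 0, "z": -10, "rx": 0, "ry": 0, "rz": 0, "hand": 1},
  {"x": -5, "y": 0, "z": -20, "rx": 0, "ry": 0, "rz": 0, "hand": 1},
  {"x": -8, "y": 0, "z": -30, "rx": 0, "ry": 0, "rz": 0, "hand": 1},
  {"x": -13, "y": 0, "z": -39, "rx": 0, "ry": 0, "rz": 0, "hand": 1},
  {"x": -19, "y": 0, "z": -48, "rx": 0, "ry": 0, "rz": 0, "hand": 1},
  {"x": -26, "y": 0, "z": -56, "rx": 0, "ry": 0, "rz": 0, "hand": 1},
  {"x": -33, "y": 0, "z": -63, "rx": 0, "ry": 0, "rz": 0, "hand": 1},
  {"x": -38, "y": 0, "z": -68, "rx": 0, "ry": 0, "rz": 0, "hand": 1},
  {"x": -38, "y": 0, "z": -68, "rx": 0, "ry": 0, "rz": 0, "hand": 1},
  {"x": -38, "y": 0, "z": -68, "rx": 0, "ry": 0, "rz": 0, "hand": 1},
])

```text
clock: 11.05
tcp_pos: [0.6664, 0.188, 0.1344]
orientation: [-0.002, 0.002, 1.0, -0.001]
wrist_force: [0.4, -6.6, -8.3]
finger_gap: 0.0247
```

```bash
python3 - <<'E'
from h import *
p=cam('wrist','w6'); go(.629,.187,.06,180)
E
```

```text
shift [37.1 -0.9 74.6] rot [-0.1 -0.3 -0.2] | tcp [0.6664 0.188  0.1345] j1,j6 [9. 9.] clock 11.1
```

View pics/w6.png

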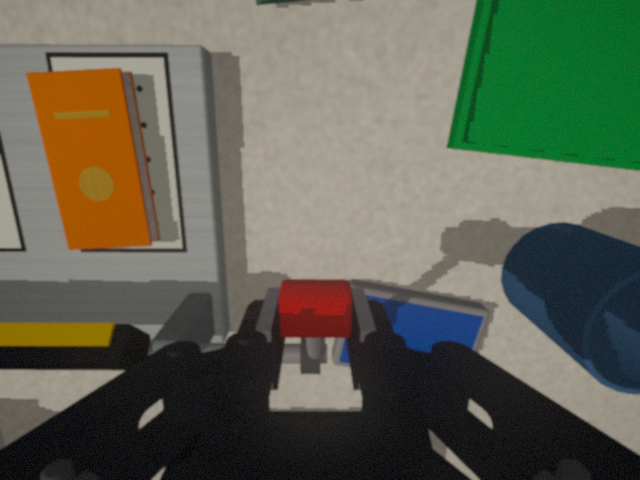

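The grip is at the expected raised-stop position (x 0.666, z 0.153). I release, rise and look.

Call:
arm_command([
  {"x": 0, "y": 0, "z": 0, "rx": 0, "ry": 0, "rz": 0, "hand": -1},
  {"x": 0, "y": 0, "z": 0, "rx": 0, "ry": 0, "rz": 0, "hand": -1},
  {"x": 0, "y": 0, "z": 0, "rx": 0, "ry": 0, "rz": 0, "hand": -1},
  {"x": 0, "y": 0, "z": 0, "rx": 0, "ry": 0, "rz": 0, "hand": -1},
  {"x": 0, "y": 0, "z": -40, "rx": 0, "ry": 0, "rz": 0, "hand": -1},
  {"x": 0, "y": 0, "z": -80, "rx": 0, "ry": 0, "rz": 0, "hand": -1},
  {"x": 50, "y": 0, "z": -80, "rx": 0, "ry": 0, "rz": 0, "hand": -1},
  {"x": 55, "y": -50, "z": -80, "rx": 0, "ry": 0, "rz": 0, "hand": -1},
  {"x": 55, "y": -100, "z": -80, "rx": 0, "ry": 0, "rz": 0, "hand": -1},
  {"x": 55, "y": -136, "z": -80, "rx": 0, "ry": 0, "rz": 0, "hand": -1},
])

```text
clock: 12.35
tcp_pos: [0.6125, 0.0517, 0.2169]
orientation: [0.001, 0.001, 1.0, -0.0]
wrist_force: [0.9, -0.1, -0.2]
finger_gap: 0.0854
```

```bash
cat >> h.py <<'E'
def books(p,qs=('id_blue','id_red','id_green','id_orange')):
    for q in qs:
        r=measure(p,q)
        if r is None: print(q,'none');continue
        d,X=r
        if len(X)<30: print(q,'few');continue
        zt=np.percentile(X[:,2],80); 
        T=X[abs(X[:,2]-np.median(X[:,2]))<.004]
        print(q,round(d['score'],2),np.round(d['at']),'ztop',np.median(X[:,2]).round(4),rect(T))
def looks(tag):
    for n in('scene','side','wrist'):
        p=cam(n,n+tag);print(n);books(p)
E
python3 - <<'E'
from h import *
looks('7'); go(.614,.05,.15,180)
E
```

```text
scene
id_blue 0.75 [356. 250.] ztop 0.0153 (array([434.4,  23.7]), 107.8, 55.8, 6.6)
id_red 0.79 [329. 214.] ztop 0.0153 (array([ 441.9, -128.1]), 107.5, 58.3, 11.6)
id_green 0.57 [380. 294.] ztop 0.0155 (array([459.9, 175.3]), 110.8, 57.8, 6.4)
id_orange 0.92 [293. 278.] ztop 0.0374 (array([615.3,  48.7]), 109.5, 59.3, 3.1)
side
id_blue 0.7 [331. 270.] ztop 0.0169 (array([431.3,  21.9]), 110.3, 56.8, 9.5)
id_red 0.95 [361. 242.] ztop 0.0169 (array([ 446.7, -130.1]), 88.8, 56.9, 8.5)
id_green 0.89 [287. 296.] ztop 0.0173 (array([456.8, 173.8]), 107.9, 56.0, 5.2)
id_orange 0.79 [281. 240.] ztop 0.0389 (array([614. ,  48.1]), 110.8, 57.3, 4.0)
wrist
id_blue 0.58 [279.  35.] ztop 0.0166 (array([462.3,  25.5]), 54.3, 49.6, -83.3)
id_red 0.85 [98. 39.] ztop 0.0164 (array([ 465.2, -126.5]), 59.5, 56.7, 10.0)
id_green 0.73 [457.  46.] ztop 0.0165 (array([476. , 176.1]), 75.1, 56.4, 4.7)
id_orange 0.61 [310. 215.] ztop 0.0385 (array([614. ,  49.7]), 108.9, 55.8, 2.6)
shift [-1.4 -3.6 66.2] rot [-0.  -0.  -0.1] | tcp [0.6126 0.0536 0.2162] j1,j6 [-2. -2.] clock 13.1
```

View pics/scene7.png

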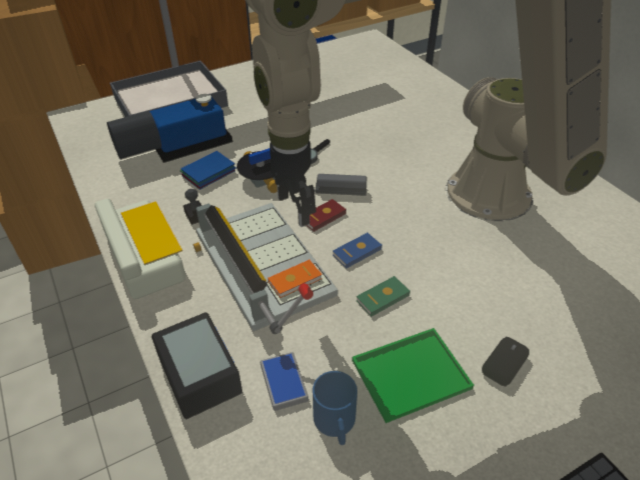

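View pics/wrist7.png

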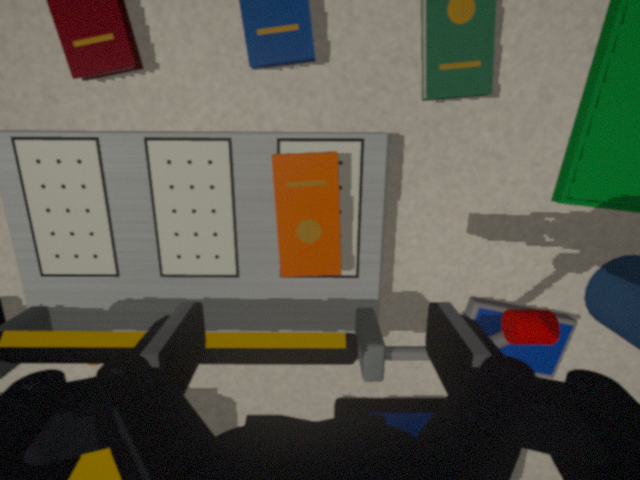

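The light is up: the bar is tilted and the lever tip is raised. Orange is at (0.614, 0.049), turned about 3 degrees. I grasp it.

Call:
arm_command([
  {"x": -1, "y": -4, "z": 60, "rx": 0, "ry": 0, "rz": -3, "hand": -1},
  {"x": -1, "y": -4, "z": 120, "rx": 0, "ry": 0, "rz": -3, "hand": -1},
  {"x": -1, "y": -4, "z": 170, "rx": 0, "ry": 0, "rz": -3, "hand": -1},
  {"x": -1, "y": -4, "z": 193, "rx": 0, "ry": 0, "rz": -3, "hand": -1},
  {"x": -1, "y": -4, "z": 193, "rx": 0, "ry": 0, "rz": -3, "hand": -1},
  {"x": -1, "y": -4, "z": 193, "rx": 0, "ry": 0, "rz": -3, "hand": 1},
  {"x": -1, "y": -4, "z": 193, "rx": 0, "ry": 0, "rz": -3, "hand": 1},
  {"x": -1, "y": -4, "z": 193, "rx": 0, "ry": 0, "rz": -3, "hand": 1},
  {"x": -1, "y": -4, "z": 193, "rx": 0, "ry": 0, "rz": -3, "hand": 1},
  {"x": -1, "y": -4, "z": 193, "rx": 0, "ry": 0, "rz": -3, "hand": 1},
], force=40)

```text
clock: 14.35
tcp_pos: [0.6154, 0.0492, 0.0255]
orientation: [0.002, -0.025, 1.0, -0.0]
wrist_force: [0.2, -0.0, 6.4]
finger_gap: 0.0551
```

```bash
python3 - <<'E'
from h import *
cam('wrist','w8'); go(.614,.05,.1,183)
E
```

```text
shift [  1.    0.9 -74.5] rot [-0.   0.2 -0.1] | tcp [0.6154 0.0492 0.0256] j1,j6 [-3. -6.] clock 14.4
```

View pics/w8.png

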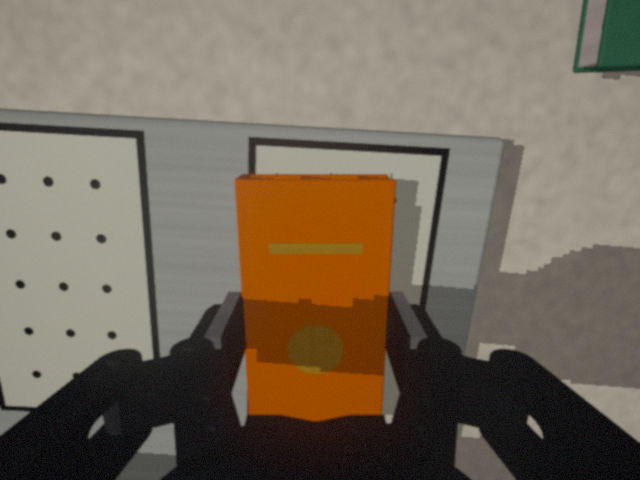

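Call:
arm_command([
  {"x": 0, "y": 0, "z": -20, "rx": 0, "ry": 0, "rz": 0, "hand": 1},
  {"x": 0, "y": 0, "z": -50, "rx": 0, "ry": 0, "rz": 0, "hand": 1},
  {"x": 20, "y": 0, "z": -80, "rx": 0, "ry": 0, "rz": 0, "hand": 1},
  {"x": 60, "y": 0, "z": -100, "rx": 0, "ry": 0, "rz": 0, "hand": 1},
  {"x": 60, "y": 0, "z": -100, "rx": 0, "ry": 0, "rz": 0, "hand": 1},
])

```text
clock: 15.02
tcp_pos: [0.5524, 0.0464, 0.1256]
orientation: [0.001, -0.025, 1.0, -0.0]
wrist_force: [1.3, -0.4, -0.8]
finger_gap: 0.055
```

```bash
python3 - <<'E'
from h import *
cam('wrist','w9'); go(.521,.368,.12,174)
E
```

```text
shift [ 16.5 323.    4.6] rot [-0.   0.1  8.9] | tcp [0.5537 0.0462 0.1248] j1,j6 [-4. -6.] clock 15.07
```

View pics/w9.png

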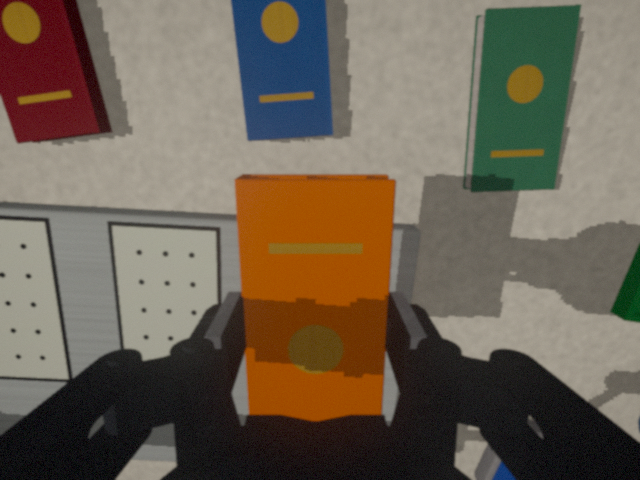

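Orange is held flat in the jaws. I carry it to the tray.

Call:
arm_command([
  {"x": 2, "y": 40, "z": 0, "rx": 0, "ry": 0, "rz": 1, "hand": 1},
  {"x": 4, "y": 85, "z": 0, "rx": 0, "ry": 0, "rz": 3, "hand": 1},
  {"x": 7, "y": 130, "z": 0, "rx": 0, "ry": 0, "rz": 5, "hand": 1},
  {"x": 10, "y": 175, "z": 0, "rx": 0, "ry": 0, "rz": 7, "hand": 1},
  {"x": 12, "y": 220, "z": 0, "rx": 0, "ry": 0, "rz": 9, "hand": 1},
  {"x": 15, "y": 265, "z": 0, "rx": 0, "ry": 0, "rz": 9, "hand": 1},
  {"x": 16, "y": 305, "z": 0, "rx": 0, "ry": 0, "rz": 9, "hand": 1},
  {"x": 17, "y": 323, "z": 0, "rx": 0, "ry": 0, "rz": 9, "hand": 1},
  {"x": 17, "y": 323, "z": 0, "rx": 0, "ry": 0, "rz": 9, "hand": 1},
])

```text
clock: 16.2
tcp_pos: [0.5205, 0.3687, 0.1224]
orientation: [-0.0, 0.053, 0.999, -0.0]
wrist_force: [-0.1, -0.2, -0.2]
finger_gap: 0.0547
```

```bash
python3 - <<'E'
from h import *
cam('wrist','w10'); go(.521,.368,.010,174)
E
```

```text
shift [ -0.4   0.5 112.6] rot [-0.1 -0.  -0.1] | tcp [0.5206 0.3677 0.1226] j1,j6 [28. 34.] clock 16.25
```

View pics/w10.png

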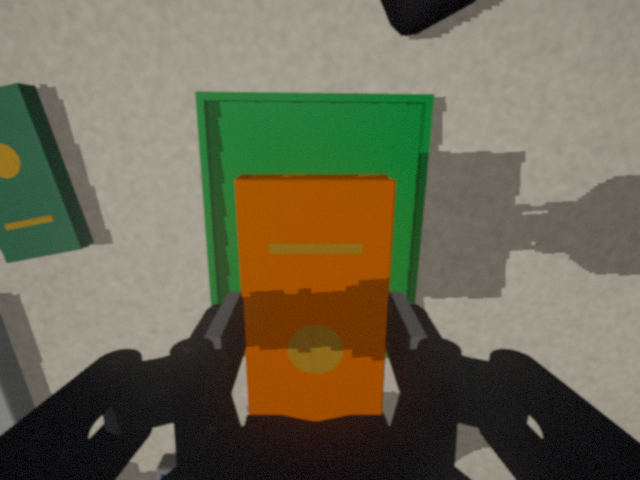

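Orange is centred over the tray. I lower it, release and rise.

Call:
arm_command([
  {"x": 0, "y": 0, "z": 40, "rx": 0, "ry": 0, "rz": 0, "hand": 1},
  {"x": 0, "y": 0, "z": 80, "rx": 0, "ry": 0, "rz": 0, "hand": 1},
  {"x": 0, "y": 0, "z": 102, "rx": 0, "ry": 0, "rz": 0, "hand": 1},
  {"x": 0, "y": 0, "z": 112, "rx": 0, "ry": 0, "rz": 0, "hand": 1},
  {"x": 0, "y": 0, "z": 112, "rx": 0, "ry": 0, "rz": 0, "hand": 1},
  {"x": 0, "y": 0, "z": 112, "rx": 0, "ry": 0, "rz": 0, "hand": -1},
  {"x": 0, "y": 0, "z": 112, "rx": 0, "ry": 0, "rz": 0, "hand": -1},
  {"x": 0, "y": 0, "z": 112, "rx": 0, "ry": 0, "rz": 0, "hand": -1},
  {"x": 0, "y": 0, "z": 60, "rx": 0, "ry": 0, "rz": 0, "hand": -1},
  {"x": 0, "y": 0, "z": 0, "rx": 0, "ry": 0, "rz": 0, "hand": -1},
])

```text
clock: 17.5
tcp_pos: [0.5195, 0.3675, 0.1234]
orientation: [-0.001, 0.053, 0.999, -0.001]
wrist_force: [0.6, -0.1, 0.9]
finger_gap: 0.0856
```

```bash
python3 - <<'E'
from h import *
looks('11'); go(.458,.175,.13,185.5)
E
```

```text
scene
id_blue 0.75 [357. 252.] ztop 0.0155 (array([435.6,  23.3]), 104.6, 55.7, 6.5)
id_red 0.74 [325. 214.] ztop 0.0154 (array([ 443.3, -130. ]), 106.3, 56.3, 10.8)
id_green 0.77 [379. 297.] ztop 0.0151 (array([461.8, 175.6]), 105.4, 56.2, 4.3)
id_orange 0.59 [408. 369.] ztop 0.0202 (array([523. , 368.8]), 107.1, 56.8, -6.5)
side
id_blue 0.8 [331. 270.] ztop 0.0171 (array([429.5,  22.6]), 106.7, 54.3, 7.3)
id_red 0.68 [367. 241.] ztop 0.0169 (array([ 436.9, -130.9]), 105.9, 56.0, 8.6)
id_green 0.64 [288. 295.] ztop 0.0173 (array([457. , 174.4]), 106.8, 55.1, 3.5)
id_orange 0.93 [211. 324.] ztop 0.0224 (array([520.3, 368.5]), 109.7, 52.0, -6.5)
wrist
id_blue none
id_red none
id_green 0.98 [ 34. 188.] ztop 0.0163 (array([458.9, 176.1]), 108.6, 56.2, 4.6)
id_orange 0.75 [318. 236.] ztop 0.0215 (array([520.4, 369.4]), 109.2, 55.2, -6.6)
shift [  41.4 -198.4   -7.1] rot [ -0.   -0.  -11.6] | tcp [0.5204 0.3679 0.1228] j1,j6 [28. 34.] clock 18.25
```

View pics/wrist11.png

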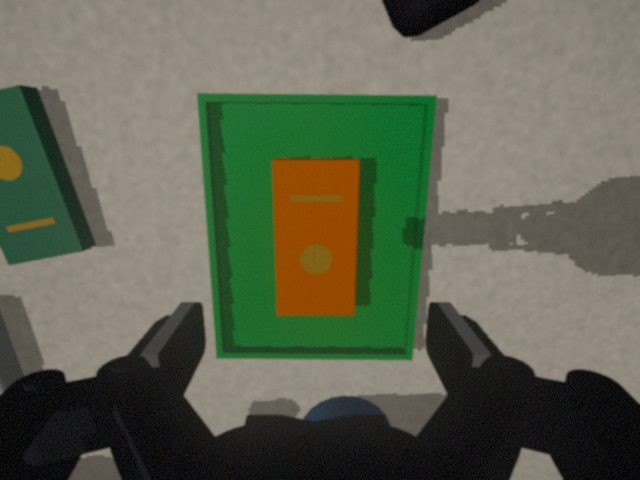

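Orange lies flat in the tray. Green is next, at (0.459, 0.1755) and about 4.7 degrees.

Call:
arm_command([
  {"x": 10, "y": -50, "z": 0, "rx": 0, "ry": 0, "rz": -4, "hand": -1},
  {"x": 22, "y": -105, "z": 0, "rx": 0, "ry": 0, "rz": -8, "hand": -1},
  {"x": 33, "y": -160, "z": 0, "rx": 0, "ry": 0, "rz": -11, "hand": -1},
  {"x": 41, "y": -198, "z": 20, "rx": 0, "ry": 0, "rz": -11, "hand": -1},
  {"x": 41, "y": -198, "z": 40, "rx": 0, "ry": 0, "rz": -11, "hand": -1},
  {"x": 41, "y": -198, "z": 40, "rx": 0, "ry": 0, "rz": -11, "hand": -1},
])

```text
clock: 19.0
tcp_pos: [0.4575, 0.1748, 0.0823]
orientation: [-0.001, -0.042, 0.999, -0.0]
wrist_force: [-0.4, -0.0, -0.4]
finger_gap: 0.0855
```

```bash
python3 - <<'E'
from h import *
p=cam('wrist','w12');books(p,['id_green']); go(.459,.1755,.003,184.7)
E
```

```text
id_green 0.91 [313. 247.] ztop 0.0165 (array([458.6, 174.6]), 109.5, 55.3, 4.8)
shift [ 0.1 -0.2 80.7] rot [-0.   0.   0.2] | tcp [0.459  0.1757 0.0837] j1,j6 [12.  7.] clock 19.1
```

View pics/w12.png

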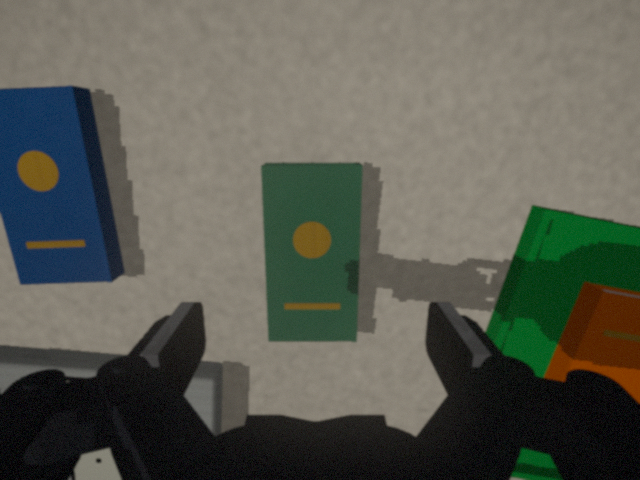

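Call:
arm_command([
  {"x": 0, "y": -1, "z": 40, "rx": 0, "ry": 0, "rz": 0, "hand": -1},
  {"x": 0, "y": -1, "z": 70, "rx": 0, "ry": 0, "rz": 0, "hand": -1},
  {"x": 0, "y": -1, "z": 81, "rx": 0, "ry": 0, "rz": 0, "hand": -1},
  {"x": 0, "y": -1, "z": 81, "rx": 0, "ry": 0, "rz": 0, "hand": 1},
  {"x": 0, "y": -1, "z": 81, "rx": 0, "ry": 0, "rz": 0, "hand": 1},
  {"x": 0, "y": -1, "z": 81, "rx": 0, "ry": 0, "rz": 0, "hand": 1},
  {"x": 0, "y": -1, "z": 81, "rx": 0, "ry": 0, "rz": 0, "hand": 1},
  {"x": 0, "y": -1, "z": 81, "rx": 0, "ry": 0, "rz": 0, "hand": 1},
  {"x": 0, "y": -1, "z": 40, "rx": 0, "ry": 0, "rz": 0, "hand": 1},
  {"x": 0, "y": -1, "z": -10, "rx": 0, "ry": 0, "rz": 0, "hand": 1},
])

```text
clock: 20.35
tcp_pos: [0.4577, 0.1742, 0.0938]
orientation: [-0.001, -0.042, 0.999, -0.0]
wrist_force: [2.1, -0.1, -0.3]
finger_gap: 0.0548
```

```bash
python3 - <<'E'
from h import *
p=cam('wrist','w13');books(p,['id_green']); go(.614,.057,.095,180)
X,uv=cloud(p)
E
```

```text
id_green 0.73 [317. 284.] ztop 0.1065 (array([452.8, 175.9]), 102.2, 55.5, 4.9)
shift [-140.7 -130.7    5. ] rot [0.1 0.6 4.9] | tcp [0.4627 0.1753 0.0988] j1,j6 [11.  7.] clock 20.45
```

View pics/w13.png

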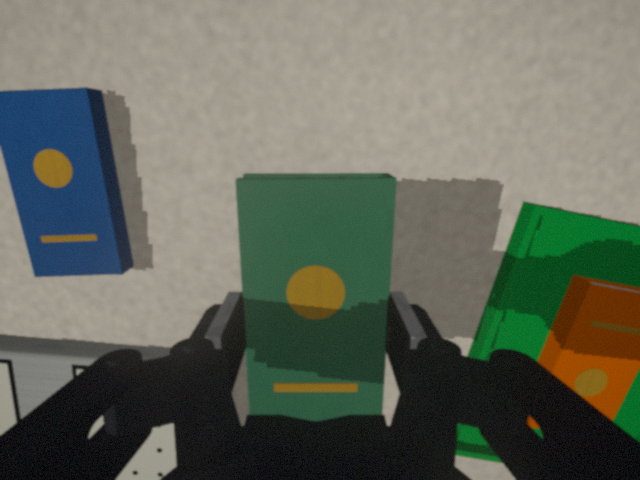

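Green is held squarely. I carry it over bay 1, moving in y first to stay clear of the lever.

Call:
arm_command([
  {"x": 0, "y": -40, "z": 0, "rx": 0, "ry": 0, "rz": 2, "hand": 1},
  {"x": -20, "y": -80, "z": 0, "rx": 0, "ry": 0, "rz": 5, "hand": 1},
  {"x": -60, "y": -110, "z": 0, "rx": 0, "ry": 0, "rz": 5, "hand": 1},
  {"x": -100, "y": -130, "z": 0, "rx": 0, "ry": 0, "rz": 5, "hand": 1},
  {"x": -130, "y": -130, "z": 0, "rx": 0, "ry": 0, "rz": 5, "hand": 1},
  {"x": -144, "y": -130, "z": 0, "rx": 0, "ry": 0, "rz": 5, "hand": 1},
  {"x": -144, "y": -130, "z": 0, "rx": 0, "ry": 0, "rz": 5, "hand": 1},
  {"x": -144, "y": -130, "z": 0, "rx": 0, "ry": 0, "rz": 5, "hand": 1},
])

```text
clock: 21.45
tcp_pos: [0.6121, 0.0573, 0.0927]
orientation: [-0.001, 0.001, 1.0, -0.0]
wrist_force: [0.4, -0.1, 0.4]
finger_gap: 0.0548
```

```bash
python3 - <<'E'
from h import *
p=cam('wrist','w14');books(p,['id_green']); go(.614,.057,.027,180)
X,uv=cloud(p)
E
```

```text
id_green 0.9 [316. 284.] ztop 0.1054 (array([607.1,  59.3]), 102.1, 55.8, -0.2)
shift [-1.8 -0.3 66.2] rot [-0.  -0.  -0.1] | tcp [0.6122 0.0573 0.0932] j1,j6 [-2. -2.] clock 21.55
```

View pics/w14.png

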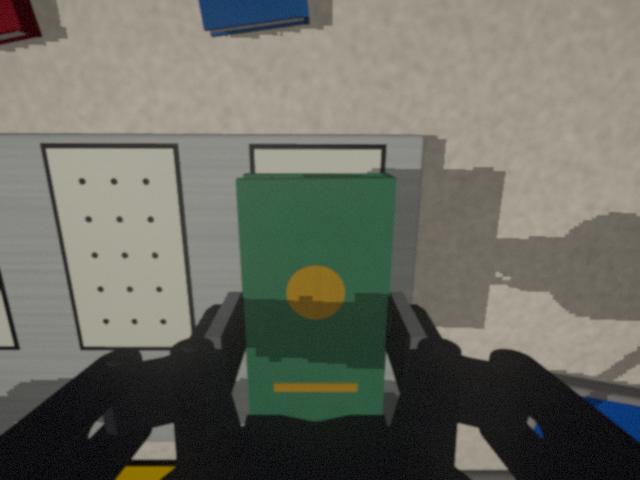

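Call:
arm_command([
  {"x": -2, "y": 0, "z": 30, "rx": 0, "ry": 0, "rz": 0, "hand": 1},
  {"x": -2, "y": 0, "z": 55, "rx": 0, "ry": 0, "rz": 0, "hand": 1},
  {"x": -2, "y": 0, "z": 67, "rx": 0, "ry": 0, "rz": 0, "hand": 1},
  {"x": -2, "y": 0, "z": 67, "rx": 0, "ry": 0, "rz": 0, "hand": 1},
  {"x": -2, "y": 0, "z": 67, "rx": 0, "ry": 0, "rz": 0, "hand": -1},
  {"x": -2, "y": 0, "z": 67, "rx": 0, "ry": 0, "rz": 0, "hand": -1},
  {"x": -2, "y": 0, "z": 67, "rx": 0, "ry": 0, "rz": 0, "hand": -1},
  {"x": -2, "y": 0, "z": 30, "rx": 0, "ry": 0, "rz": 0, "hand": -1},
  {"x": -2, "y": 0, "z": -20, "rx": 0, "ry": 0, "rz": 0, "hand": -1},
  {"x": -2, "y": 0, "z": -20, "rx": 0, "ry": 0, "rz": 0, "hand": -1},
])

```text
clock: 22.8
tcp_pos: [0.6186, 0.0571, 0.1182]
orientation: [0.005, 0.001, 1.0, -0.0]
wrist_force: [-0.1, 0.3, -0.3]
finger_gap: 0.0854
```

```bash
python3 - <<'E'
from h import *
looks('15'); go(.4315,.0225,.085,187)
E
```

```text
scene
id_blue 0.61 [359. 251.] ztop 0.0155 (array([433.7,  23.7]), 107.2, 55.3, 7.6)
id_red 0.71 [327. 216.] ztop 0.0156 (array([ 441. , -130.3]), 109.7, 56.6, 10.7)
id_green none
id_orange 0.65 [411. 367.] ztop 0.0203 (array([522.4, 369. ]), 108.6, 55.8, -7.5)
side
id_blue 0.83 [331. 269.] ztop 0.017 (array([430. ,  21.4]), 107.5, 56.9, 7.2)
id_red 0.91 [357. 241.] ztop 0.0166 (array([ 456.8, -127.9]), 68.6, 55.7, 9.6)
id_green 0.83 [278. 238.] ztop 0.039 (array([612.8,  59.2]), 110.9, 55.9, 0.8)
id_orange 0.57 [212. 322.] ztop 0.0222 (array([519.4, 367.8]), 109.4, 55.4, -5.2)
wrist
id_blue 0.88 [255.  19.] ztop 0.0163 (array([479.3,  27.5]), 55.0, 17.3, -85.3)
id_red 0.82 [30. 23.] ztop 0.0158 (array([ 482. , -109.9]), 30.2, 20.8, -80.3)
id_green 0.88 [315. 238.] ztop 0.0385 (array([613.7,  59.3]), 109.1, 55.3, 0.2)
id_orange none
shift [183.7 -35.   28.2] rot [-0.  -0.  -7.1] | tcp [0.6152 0.0571 0.1132] j1,j6 [-2. -2.] clock 23.55
```

View pics/wrist15.png

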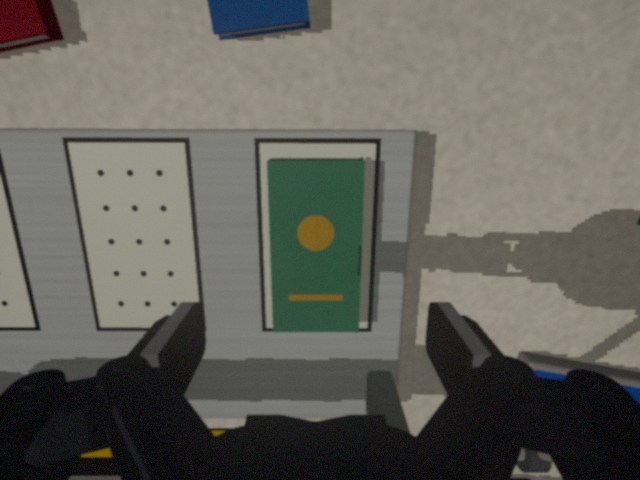

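View pics/side15.png

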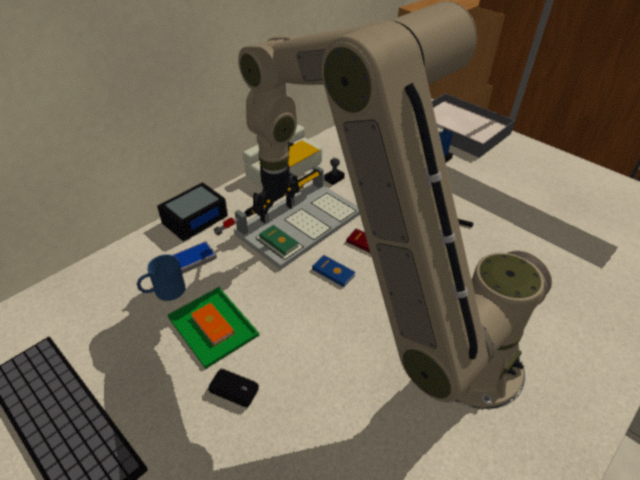

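Green is centred in bay 1. Blue is next.

Call:
arm_command([
  {"x": 45, "y": -9, "z": 0, "rx": 0, "ry": 0, "rz": -2, "hand": -1},
  {"x": 90, "y": -18, "z": 0, "rx": 0, "ry": 0, "rz": -4, "hand": -1},
  {"x": 135, "y": -27, "z": 0, "rx": 0, "ry": 0, "rz": -7, "hand": -1},
  {"x": 170, "y": -33, "z": 15, "rx": 0, "ry": 0, "rz": -7, "hand": -1},
  {"x": 184, "y": -35, "z": 30, "rx": 0, "ry": 0, "rz": -7, "hand": -1},
  {"x": 184, "y": -35, "z": 30, "rx": 0, "ry": 0, "rz": -7, "hand": -1},
  {"x": 184, "y": -35, "z": 30, "rx": 0, "ry": 0, "rz": -7, "hand": -1},
])

```text
clock: 24.42
tcp_pos: [0.4326, 0.0225, 0.0841]
orientation: [0.001, -0.06, 0.998, -0.0]
wrist_force: [0.4, 0.3, -0.2]
finger_gap: 0.0856
```

```bash
python3 - <<'E'
from h import *
p=cam('wrist','w16');books(p,['id_blue']); go(.432,.0225,.003,187.2)
E
```

```text
id_blue 0.96 [313. 246.] ztop 0.0165 (array([432. ,  21.9]), 109.9, 55.4, 7.2)
shift [ 1.   0.2 81.1] rot [-0.   0.1 -0.3] | tcp [0.4328 0.0225 0.0841] j1,j6 [ -8. -15.] clock 24.52
```

View pics/w16.png

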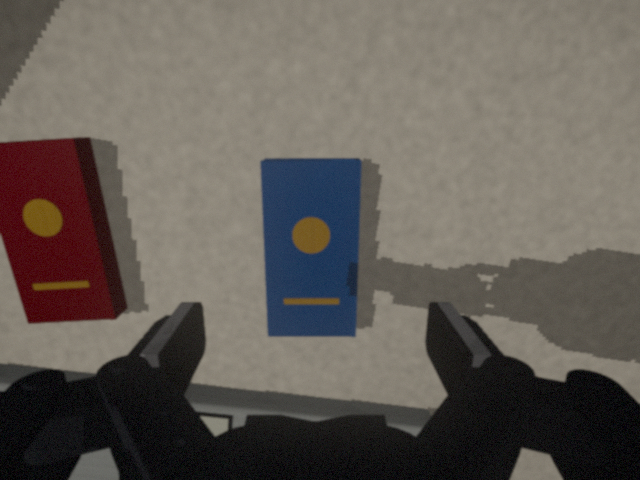

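Call:
arm_command([
  {"x": 1, "y": 0, "z": 40, "rx": 0, "ry": 0, "rz": 0, "hand": -1},
  {"x": 1, "y": 0, "z": 70, "rx": 0, "ry": 0, "rz": 0, "hand": -1},
  {"x": 1, "y": 0, "z": 81, "rx": 0, "ry": 0, "rz": 0, "hand": -1},
  {"x": 1, "y": 0, "z": 81, "rx": 0, "ry": 0, "rz": 0, "hand": 1},
  {"x": 1, "y": 0, "z": 81, "rx": 0, "ry": 0, "rz": 0, "hand": 1},
  {"x": 1, "y": 0, "z": 81, "rx": 0, "ry": 0, "rz": 0, "hand": 1},
  {"x": 1, "y": 0, "z": 81, "rx": 0, "ry": 0, "rz": 0, "hand": 1},
  {"x": 1, "y": 0, "z": 81, "rx": 0, "ry": 0, "rz": 0, "hand": 1},
  {"x": 1, "y": 0, "z": 40, "rx": 0, "ry": 0, "rz": 0, "hand": 1},
  {"x": 1, "y": 0, "z": -10, "rx": 0, "ry": 0, "rz": 0, "hand": 1},
])

```text
clock: 25.78
tcp_pos: [0.4291, 0.0226, 0.0938]
orientation: [-0.001, -0.06, 0.998, 0.0]
wrist_force: [0.7, -0.2, -1.5]
finger_gap: 0.0549
```

```bash
python3 - <<'E'
from h import *
p=cam('wrist','w17');books(p,['id_blue']); go(.614,-.058,.095,180)
E
```

```text
id_blue 0.55 [319. 293.] ztop 0.1068 (array([424.8,  24.2]), 99.9, 55.5, 6.9)
shift [-169.  -101.     5.1] rot [-0.1  0.5  6.9] | tcp [0.4341 0.022  0.0983] j1,j6 [ -8. -15.] clock 25.88
```

View pics/w17.png

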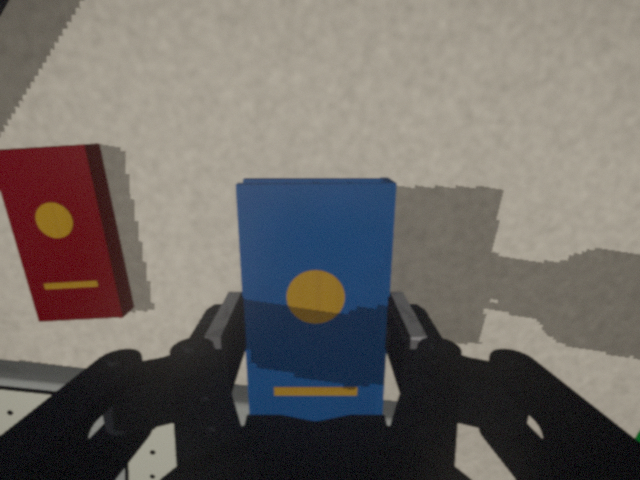

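Blue is held squarely. I carry it to bay 2.

Call:
arm_command([
  {"x": -35, "y": -20, "z": 0, "rx": 0, "ry": 0, "rz": 2, "hand": 1},
  {"x": -75, "y": -45, "z": 0, "rx": 0, "ry": 0, "rz": 5, "hand": 1},
  {"x": -115, "y": -70, "z": 0, "rx": 0, "ry": 0, "rz": 7, "hand": 1},
  {"x": -150, "y": -90, "z": 0, "rx": 0, "ry": 0, "rz": 7, "hand": 1},
  {"x": -171, "y": -101, "z": 0, "rx": 0, "ry": 0, "rz": 7, "hand": 1},
  {"x": -171, "y": -101, "z": 0, "rx": 0, "ry": 0, "rz": 7, "hand": 1},
  {"x": -171, "y": -101, "z": 0, "rx": 0, "ry": 0, "rz": 7, "hand": 1},
  {"x": -171, "y": -101, "z": 0, "rx": 0, "ry": 0, "rz": 7, "hand": 1},
])

```text
clock: 26.88
tcp_pos: [0.6108, -0.0568, 0.0932]
orientation: [-0.001, 0.001, 1.0, 0.0]
wrist_force: [-0.6, 1.0, -0.7]
finger_gap: 0.0546
```

```bash
python3 - <<'E'
from h import *
p=cam('wrist','w18');books(p,['id_blue','id_green']); go(.614,-.058,.027,180)
E
```

```text
id_blue 0.68 [ 10. 402.] ztop 0.0125 (array([ 723.3, -270.9]), 36.3, 7.7, 7.9)
id_green 0.94 [514. 255.] ztop 0.0384 (array([613.9,  59. ]), 109.5, 56.7, -0.1)
shift [-2.5 -1.  66.6] rot [-0.   0.  -0.1] | tcp [ 0.6115 -0.057   0.0936] j1,j6 [-13. -13.] clock 27.02
```

View pics/w18.png

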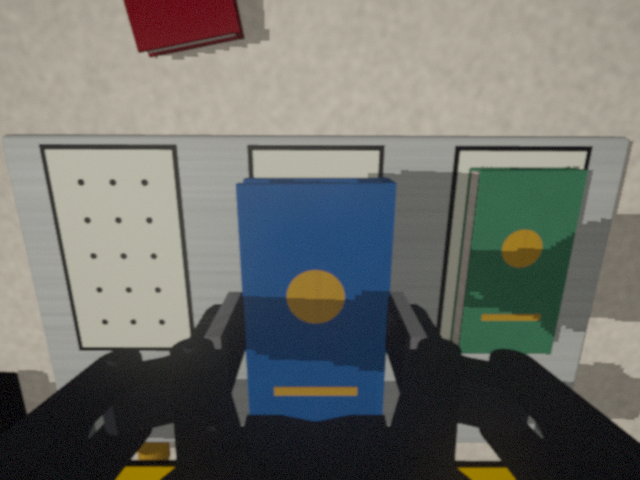

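Blue is above bay 2, so I place it.

Call:
arm_command([
  {"x": -3, "y": -1, "z": 30, "rx": 0, "ry": 0, "rz": 0, "hand": 1},
  {"x": -3, "y": -1, "z": 55, "rx": 0, "ry": 0, "rz": 0, "hand": 1},
  {"x": -3, "y": -1, "z": 67, "rx": 0, "ry": 0, "rz": 0, "hand": 1},
  {"x": -3, "y": -1, "z": 67, "rx": 0, "ry": 0, "rz": 0, "hand": 1},
  {"x": -3, "y": -1, "z": 67, "rx": 0, "ry": 0, "rz": 0, "hand": -1},
  {"x": -3, "y": -1, "z": 67, "rx": 0, "ry": 0, "rz": 0, "hand": -1},
  {"x": -3, "y": -1, "z": 67, "rx": 0, "ry": 0, "rz": 0, "hand": -1},
  {"x": -3, "y": -1, "z": 30, "rx": 0, "ry": 0, "rz": 0, "hand": -1},
  {"x": -3, "y": -1, "z": -20, "rx": 0, "ry": 0, "rz": 0, "hand": -1},
  {"x": -3, "y": -1, "z": -20, "rx": 0, "ry": 0, "rz": 0, "hand": -1},
])

```text
clock: 28.28
tcp_pos: [0.6184, -0.0591, 0.1183]
orientation: [0.004, 0.001, 1.0, -0.001]
wrist_force: [0.3, 0.1, -0.7]
finger_gap: 0.0857
```

```bash
python3 - <<'E'
from h import *
looks('19'); go(.440,-.130,.085,190)
E
```

```text
scene
id_blue 0.77 [275. 249.] ztop 0.0373 (array([617.2, -55.5]), 108.4, 58.8, 0.3)
id_red 0.64 [322. 217.] ztop 0.0153 (array([ 441.8, -129.4]), 107.8, 57.0, 11.8)
id_green 0.74 [296. 278.] ztop 0.0374 (array([615.8,  60.2]), 106.4, 56.9, -0.8)
id_orange 0.73 [411. 371.] ztop 0.0202 (array([522.7, 369.3]), 110.2, 56.0, -5.1)
side
id_blue 0.76 [307. 220.] ztop 0.0395 (array([613.2, -57.1]), 106.2, 56.0, -0.8)
id_red 0.69 [214. 324.] ztop 0.0224 (array([519.6, 368.4]), 107.1, 53.2, -6.0)
id_green 0.56 [280. 241.] ztop 0.0392 (array([611. ,  59.4]), 109.0, 56.9, -1.3)
id_orange 0.77 [213. 325.] ztop 0.0224 (array([519.4, 368.4]), 106.7, 53.2, -6.0)
wrist
id_blue 0.67 [317. 245.] ztop 0.0385 (array([615.6, -56.2]), 110.0, 55.5, 0.4)
id_red 0.84 [195.  25.] ztop 0.0164 (array([ 481.5, -123.9]), 55.8, 26.6, -80.6)
id_green 0.87 [505. 236.] ztop 0.0384 (array([614.1,  59.6]), 109.7, 57.7, -0.3)
id_orange none
shift [174.9 -72.   28.2] rot [ -0.   -0.  -10.1] | tcp [ 0.615  -0.0584  0.1132] j1,j6 [-13. -13.] clock 29.02
```

View pics/wrist19.png

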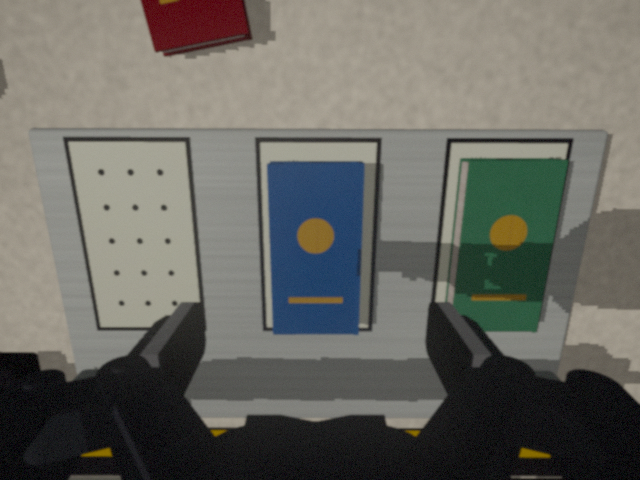

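Blue and green are in their bays. Red is next, at (0.440, -0.130) and about 10 degrees.

Call:
arm_command([
  {"x": 45, "y": -18, "z": 0, "rx": 0, "ry": 0, "rz": -3, "hand": -1},
  {"x": 90, "y": -36, "z": 0, "rx": 0, "ry": 0, "rz": -6, "hand": -1},
  {"x": 135, "y": -54, "z": 0, "rx": 0, "ry": 0, "rz": -10, "hand": -1},
  {"x": 165, "y": -68, "z": 15, "rx": 0, "ry": 0, "rz": -10, "hand": -1},
  {"x": 175, "y": -72, "z": 30, "rx": 0, "ry": 0, "rz": -10, "hand": -1},
  {"x": 175, "y": -72, "z": 30, "rx": 0, "ry": 0, "rz": -10, "hand": -1},
  {"x": 175, "y": -72, "z": 30, "rx": 0, "ry": 0, "rz": -10, "hand": -1},
])

```text
clock: 29.9
tcp_pos: [0.4409, -0.1302, 0.084]
orientation: [0.001, -0.086, 0.996, -0.0]
wrist_force: [0.6, -0.3, -0.7]
finger_gap: 0.0853
```

```bash
python3 - <<'E'
from h import *
p=cam('wrist','w20');books(p,['id_red']); go(.440,-.130,.003,190)
E
```

```text
id_red 0.61 [310. 242.] ztop 0.0165 (array([ 439.8, -131.5]), 109.4, 55.4, 10.3)
shift [ 1.2  0.4 81. ] rot [-0.1  0.1 -0.1] | tcp [ 0.4411 -0.1301  0.084 ] j1,j6 [-26. -36.] clock 30.0
```

View pics/w20.png

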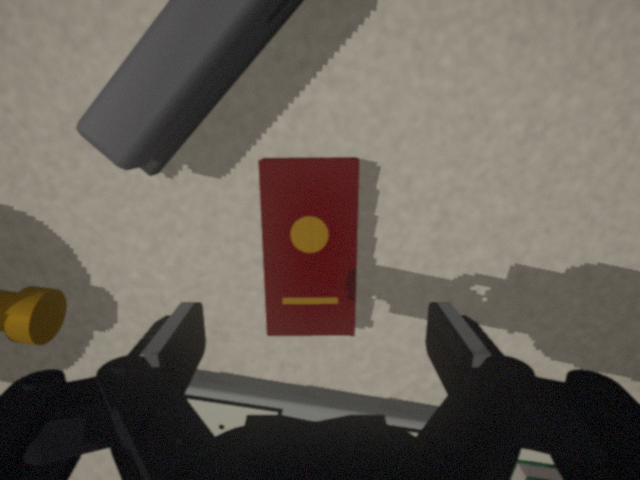

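Call:
arm_command([
  {"x": 1, "y": -1, "z": 40, "rx": 0, "ry": 0, "rz": 0, "hand": -1},
  {"x": 1, "y": -1, "z": 70, "rx": 0, "ry": 0, "rz": 0, "hand": -1},
  {"x": 1, "y": -1, "z": 81, "rx": 0, "ry": 0, "rz": 0, "hand": -1},
  {"x": 1, "y": -1, "z": 81, "rx": 0, "ry": 0, "rz": 0, "hand": 1},
  {"x": 1, "y": -1, "z": 81, "rx": 0, "ry": 0, "rz": 0, "hand": 1},
  {"x": 1, "y": -1, "z": 81, "rx": 0, "ry": 0, "rz": 0, "hand": 1},
  {"x": 1, "y": -1, "z": 81, "rx": 0, "ry": 0, "rz": 0, "hand": 1},
  {"x": 1, "y": -1, "z": 81, "rx": 0, "ry": 0, "rz": 0, "hand": 1},
  {"x": 1, "y": -1, "z": 40, "rx": 0, "ry": 0, "rz": 0, "hand": 1},
  {"x": 1, "y": -1, "z": -10, "rx": 0, "ry": 0, "rz": 0, "hand": 1},
])

```text
clock: 31.25
tcp_pos: [0.4381, -0.1307, 0.0938]
orientation: [-0.001, -0.086, 0.996, 0.001]
wrist_force: [1.2, -0.2, -0.4]
finger_gap: 0.0546
```

```bash
python3 - <<'E'
from h import *
p=cam('wrist','w21');books(p,['id_red']); go(.614,-.173,.095,180)
E
```

```text
id_red 0.91 [317. 292.] ztop 0.1067 (array([ 433.2, -129.4]), 100.7, 55.9, 9.7)
shift [-161.9  -68.9    5.2] rot [-0.3  0.5  9.9] | tcp [ 0.4426 -0.1329  0.0985] j1,j6 [-27. -37.] clock 31.35
```

View pics/w21.png

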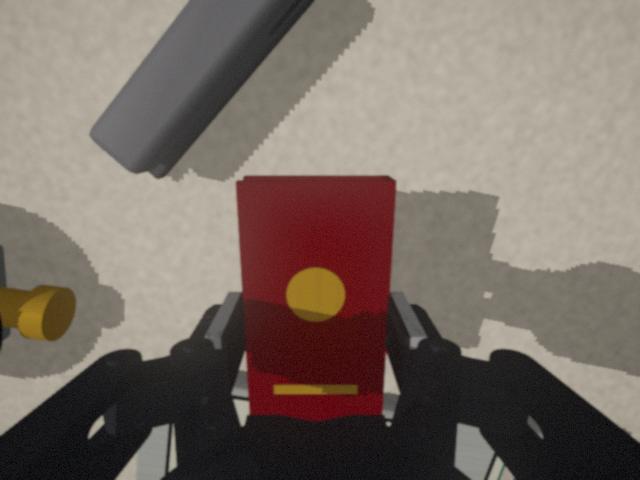

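Call:
arm_command([
  {"x": -35, "y": -15, "z": 0, "rx": 0, "ry": 0, "rz": 3, "hand": 1},
  {"x": -75, "y": -32, "z": 0, "rx": 0, "ry": 0, "rz": 6, "hand": 1},
  {"x": -115, "y": -50, "z": 0, "rx": 0, "ry": 0, "rz": 10, "hand": 1},
  {"x": -145, "y": -64, "z": 0, "rx": 0, "ry": 0, "rz": 10, "hand": 1},
  {"x": -164, "y": -71, "z": 0, "rx": 0, "ry": 0, "rz": 10, "hand": 1},
  {"x": -164, "y": -71, "z": 0, "rx": 0, "ry": 0, "rz": 10, "hand": 1},
  {"x": -164, "y": -71, "z": 0, "rx": 0, "ry": 0, "rz": 10, "hand": 1},
  {"x": -164, "y": -71, "z": 0, "rx": 0, "ry": 0, "rz": 10, "hand": 1},
])

```text
clock: 32.35
tcp_pos: [0.6118, -0.1727, 0.0932]
orientation: [-0.0, 0.001, 1.0, 0.0]
wrist_force: [-0.6, -0.1, -1.3]
finger_gap: 0.0548
```

```bash
python3 - <<'E'
from h import *
p=cam('wrist','w22');books(p,['id_red','id_blue']); go(.614,-.173,.027,180)
E
```

```text
id_red 0.88 [315. 290.] ztop 0.106 (array([ 607.3, -170.6]), 101.7, 55.7, -0.2)
id_blue 0.68 [517. 259.] ztop 0.0384 (array([615.5, -56.3]), 109.7, 57.1, -0.1)
shift [-1.7 -0.1 66.6] rot [-0.   0.  -0.1] | tcp [ 0.6123 -0.1729  0.0936] j1,j6 [-23. -23.] clock 32.5
```

View pics/w22.png

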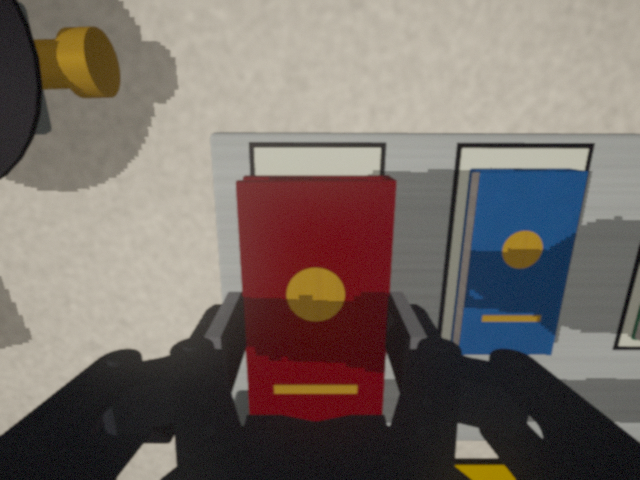

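Call:
arm_command([
  {"x": -2, "y": 0, "z": 30, "rx": 0, "ry": 0, "rz": 0, "hand": 1},
  {"x": -2, "y": 0, "z": 55, "rx": 0, "ry": 0, "rz": 0, "hand": 1},
  {"x": -2, "y": 0, "z": 67, "rx": 0, "ry": 0, "rz": 0, "hand": 1},
  {"x": -2, "y": 0, "z": 67, "rx": 0, "ry": 0, "rz": 0, "hand": 1},
  {"x": -2, "y": 0, "z": 67, "rx": 0, "ry": 0, "rz": 0, "hand": -1},
  {"x": -2, "y": 0, "z": 67, "rx": 0, "ry": 0, "rz": 0, "hand": -1},
  {"x": -2, "y": 0, "z": 67, "rx": 0, "ry": 0, "rz": 0, "hand": -1},
  {"x": -2, "y": 0, "z": 30, "rx": 0, "ry": 0, "rz": 0, "hand": -1},
  {"x": -2, "y": 0, "z": -20, "rx": 0, "ry": 0, "rz": 0, "hand": -1},
  {"x": -2, "y": 0, "z": -100, "rx": 0, "ry": 0, "rz": 0, "hand": -1},
])

```text
clock: 33.75
tcp_pos: [0.6139, -0.1726, 0.1761]
orientation: [-0.001, 0.001, 1.0, 0.0]
wrist_force: [0.9, -0.2, -0.9]
finger_gap: 0.0853
```

```bash
python3 - <<'E'
from h import *
looks('23'); go(.668,.189,.22,180)
E
```

```text
scene
id_blue 0.57 [273. 251.] ztop 0.0373 (array([617.5, -55.4]), 106.4, 58.6, -0.1)
id_red 0.6 [258. 221.] ztop 0.0374 (array([ 616.1, -168.3]), 108.2, 57.1, 2.3)
id_green 0.71 [294. 278.] ztop 0.0375 (array([616.,  60.]), 106.9, 57.7, -0.3)
id_orange 0.92 [411. 370.] ztop 0.0204 (array([522.5, 369. ]), 108.4, 56.6, -7.0)
side
id_blue 0.72 [305. 221.] ztop 0.0388 (array([613.8, -59.1]), 110.8, 61.3, -1.0)
id_red 0.6 [332. 205.] ztop 0.0393 (array([ 611.8, -170.2]), 105.6, 53.1, 0.5)
id_green 0.9 [280. 240.] ztop 0.0392 (array([609.9,  58.9]), 109.7, 54.8, -0.4)
id_orange 0.86 [212. 325.] ztop 0.0225 (array([518.2, 368.7]), 108.1, 53.0, -6.2)
wrist
id_blue 0.77 [463. 226.] ztop 0.0384 (array([615.5, -56.6]), 109.3, 55.9, 0.1)
id_red 0.67 [315. 223.] ztop 0.0385 (array([ 614.4, -170.9]), 108.8, 55.9, 0.1)
id_green 0.86 [601. 226.] ztop 0.0383 (array([613.4,  58.5]), 109.2, 57.2, 0.4)
id_orange none
shift [-52.5 362.  -44.6] rot [ 0.  -0.  -0.1] | tcp [ 0.6147 -0.1729  0.1753] j1,j6 [-23. -23.] clock 34.5
```

View pics/wrist23.png

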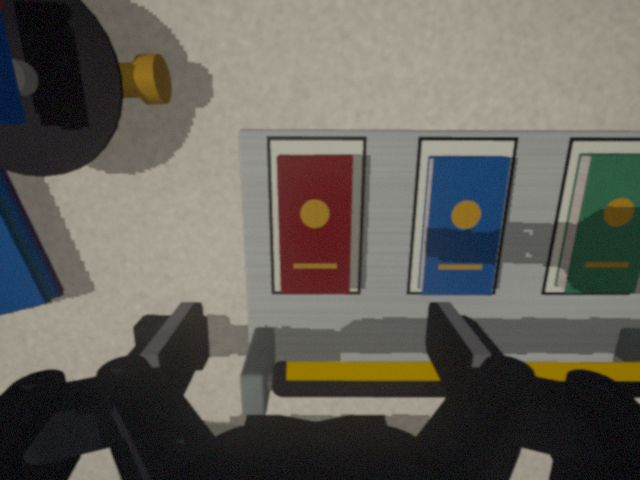

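View pics/scene23.png

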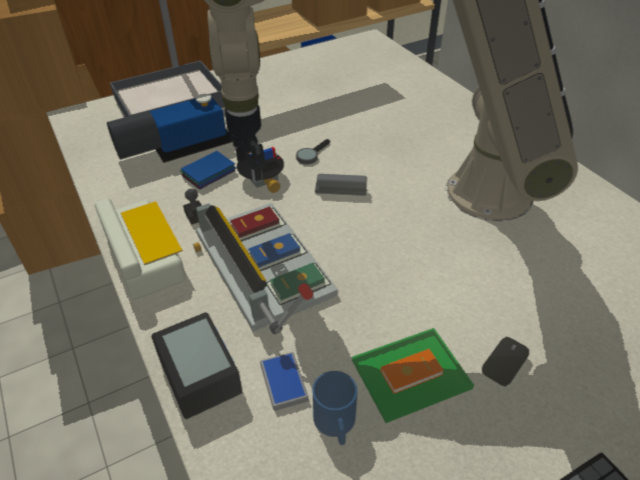

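All three booklets are within a few mm of their bay centres and orange is in the tray. I go back to the lever.

Call:
arm_command([
  {"x": 0, "y": 40, "z": -45, "rx": 0, "ry": 0, "rz": 0, "hand": -1},
  {"x": 0, "y": 90, "z": -60, "rx": 0, "ry": 0, "rz": 0, "hand": -1},
  {"x": 0, "y": 140, "z": -60, "rx": 0, "ry": 0, "rz": 0, "hand": -1},
  {"x": 0, "y": 190, "z": -60, "rx": 0, "ry": 0, "rz": 0, "hand": -1},
  {"x": -10, "y": 240, "z": -60, "rx": 0, "ry": 0, "rz": 0, "hand": -1},
  {"x": -30, "y": 290, "z": -60, "rx": 0, "ry": 0, "rz": 0, "hand": -1},
  {"x": -50, "y": 340, "z": -60, "rx": 0, "ry": 0, "rz": 0, "hand": -1},
  {"x": -52, "y": 362, "z": -50, "rx": 0, "ry": 0, "rz": 0, "hand": -1},
  {"x": -52, "y": 362, "z": -50, "rx": 0, "ry": 0, "rz": 0, "hand": -1},
  {"x": -52, "y": 362, "z": -50, "rx": 0, "ry": 0, "rz": 0, "hand": -1},
])

```text
clock: 35.75
tcp_pos: [0.6672, 0.1878, 0.2256]
orientation: [-0.0, 0.002, 1.0, -0.0]
wrist_force: [0.6, 0.1, -0.7]
finger_gap: 0.0853
```

```bash
python3 - <<'E'
from h import *
p=cam('wrist','w24')
go(.6665,.1885,.1345,180)
X,uv=cloud(p); h=cv2.cvtColor(p['image'],cv2.COLOR_RGB2HSV)[uv[:,1],uv[:,0]].astype(int)
m=((h[:,0]<6)|(h[:,0]>174))&(h[:,1]>170)&(X[:,2]>.12)&(X[:,2]<.18)&(abs(X[:,1]-.187)<.05)
a=X[m];print(m.sum(),np.percentile(a,[2,98],axis=0).round(4))
E
```

```text
shift [ 0.9  1.1 91.6] rot [-0.  -0.  -0.2] | tcp [0.6674 0.1874 0.2261] j1,j6 [9. 9.] clock 35.8
1252 [[0.6488 0.1784 0.1532]
 [0.6661 0.2012 0.1611]]
```

View pics/w24.png

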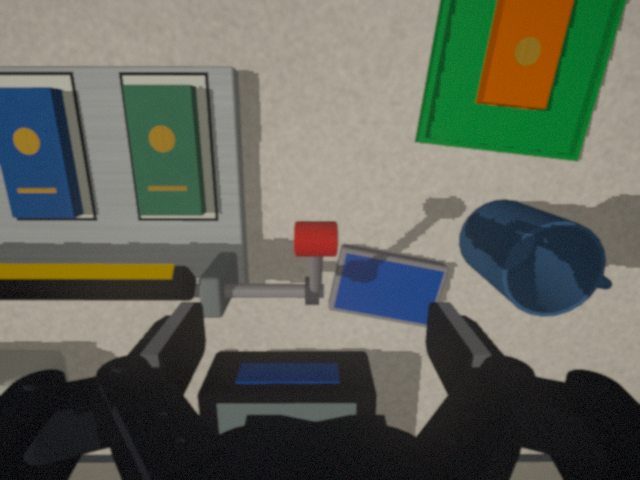

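Before lowering I check the lever angle properly by triangulating the red grip from all three cameras.

```bash
cat >> h.py <<'E'
from scipy.optimize import least_squares
def gripfit(save=None):
    obs=[]
    for n in('scene','side','wrist'):
        p=cam(n); h=cv2.cvtColor(p['image'],cv2.COLOR_RGB2HSV).astype(int)
        m=((h[...,0]<8)|(h[...,0]>172))&(h[...,1]>140)&(h[...,2]>40)
        uv0=proj(p,[[.65,.187,.12]])[0]
        k,lab,st,ce=cv2.connectedComponentsWithStats(m.astype(np.uint8))
        best=[i for i in range(1,k) if st[i,4]>25]
        if not best: print(n,'no red');continue
        i=min(best,key=lambda i:np.hypot(*(ce[i]-uv0)))
        print(n,ce[i].round(1),st[i,4],'d',np.hypot(*(ce[i]-uv0)).round(0))
        obs.append((p,ce[i],lab==i))
    f=lambda X:np.concatenate([(proj(p,X)[0]-c)*(1 if p['intrinsics'][0,0]>0 else 1) for p,c,_ in obs])
    r=least_squares(f,[.65,.187,.12]);print('grip',r.x.round(4),'res px',r.fun.round(1))
    return r.x,obs
E
python3 - <<'E'
from h import *
x,obs=gripfit()
print('a from z',np.arcsin((x[2]-.075)/.1),'from x',np.arccos(np.clip((.729-x[0])/.1,-1,1)))
E
```

```text
scene [305.2 290.6] 141 d 9.0
side [228.4 222.3] 79 d 11.0
wrist [315.9 237.5] 1402 d 25.0
grip [0.6588 0.1895 0.1512] res px [ 1.   0.1 -0.4  0.3 -0.3  0.3]
a from z 0.8659156075569953 from x 0.7919131214040647
```

The grip triangulates to z 0.151, x 0.659, giving 0.79–0.87 rad, so the light counts as fully raised. I grasp it there and lower it.

Call:
arm_command([
  {"x": 8, "y": 2, "z": 40, "rx": 0, "ry": 0, "rz": 0, "hand": -1},
  {"x": 8, "y": 2, "z": 75, "rx": 0, "ry": 0, "rz": 0, "hand": -1},
  {"x": 8, "y": 2, "z": 93, "rx": 0, "ry": 0, "rz": 0, "hand": -1},
  {"x": 8, "y": 2, "z": 93, "rx": 0, "ry": 0, "rz": 0, "hand": 1},
  {"x": 8, "y": 2, "z": 93, "rx": 0, "ry": 0, "rz": 0, "hand": 1},
  {"x": 8, "y": 2, "z": 93, "rx": 0, "ry": 0, "rz": 0, "hand": 1},
  {"x": 8, "y": 2, "z": 93, "rx": 0, "ry": 0, "rz": 0, "hand": 1},
  {"x": 8, "y": 2, "z": 93, "rx": 0, "ry": 0, "rz": 0, "hand": 1},
], force=50)

```text
clock: 36.95
tcp_pos: [0.6603, 0.188, 0.1346]
orientation: [0.001, 0.002, 1.0, -0.002]
wrist_force: [-1.6, -9.4, 4.3]
finger_gap: 0.0251
```

```bash
python3 - <<'E'
from h import *
p=cam('wrist','w25'); go(.629,.187,.06,180)
a0=.85
for a in np.linspace(.85,-.03,10): print(a.round(2),(100*(np.cos(a)-np.cos(a0))).round(1),(100*(np.sin(a0)-np.sin(a))).round(1))
E
```

```text
shift [31.4 -0.8 74.5] rot [-0.3  0.1 -0.3] | tcp [0.6603 0.188  0.1346] j1,j6 [ 9. 10.] clock 37.0
0.85 0.0 0.0
0.75 7.0 6.8
0.65 13.3 14.3
0.56 18.9 22.3
0.46 23.7 30.8
0.36 27.6 39.8
0.26 30.6 49.1
0.17 32.6 58.6
0.07 33.8 68.4
-0.03 34.0 78.1
```

View pics/w25.png

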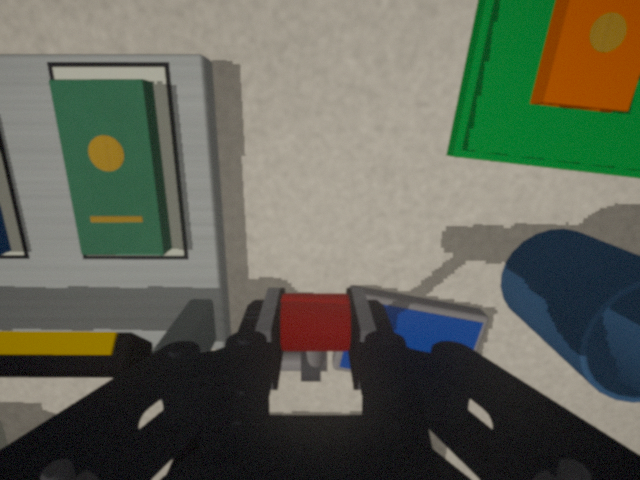

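Call:
arm_command([
  {"x": 7, "y": 0, "z": 7, "rx": 0, "ry": 0, "rz": 0, "hand": 1},
  {"x": 13, "y": 0, "z": 14, "rx": 0, "ry": 0, "rz": 0, "hand": 1},
  {"x": 19, "y": 0, "z": 22, "rx": 0, "ry": 0, "rz": 0, "hand": 1},
  {"x": 24, "y": 0, "z": 31, "rx": 0, "ry": 0, "rz": 0, "hand": 1},
  {"x": 28, "y": 0, "z": 40, "rx": 0, "ry": 0, "rz": 0, "hand": 1},
  {"x": 31, "y": 0, "z": 49, "rx": 0, "ry": 0, "rz": 0, "hand": 1},
  {"x": 33, "y": 0, "z": 59, "rx": 0, "ry": 0, "rz": 0, "hand": 1},
  {"x": 34, "y": 0, "z": 68, "rx": 0, "ry": 0, "rz": 0, "hand": 1},
  {"x": 34, "y": 0, "z": 77, "rx": 0, "ry": 0, "rz": 0, "hand": 1},
  {"x": 34, "y": 0, "z": 80, "rx": 0, "ry": 0, "rz": 0, "hand": 1},
])

```text
clock: 38.25
tcp_pos: [0.6257, 0.1883, 0.0567]
orientation: [0.001, 0.002, 1.0, -0.002]
wrist_force: [-14.1, -10.3, 29.7]
finger_gap: 0.0251
```

Call:
arm_command([
  {"x": 0, "y": 0, "z": 1, "rx": 0, "ry": 0, "rz": 0, "hand": 1},
  {"x": 0, "y": 0, "z": 2, "rx": 0, "ry": 0, "rz": 0, "hand": 1},
  {"x": 0, "y": 0, "z": 2, "rx": 0, "ry": 0, "rz": 0, "hand": 1},
])

```text
clock: 38.62
tcp_pos: [0.6257, 0.1882, 0.0567]
orientation: [0.001, 0.002, 1.0, -0.003]
wrist_force: [-12.8, -11.5, 27.4]
finger_gap: 0.0249
```

```bash
python3 - <<'E'
from h import *
p=cam('wrist','w26'); go(.629,.187,.06,180);print(get_state()['wrist_force'])
gripfit()
E
```

```text
shift [-3.3 -1.2 -3.3] rot [-0.3  0.2 -0.2] | tcp [0.6257 0.1882 0.0567] j1,j6 [10. 10.] clock 38.67
[-13.44128751 -10.26091364  28.23917992]
scene [254.3 219.9] 488 d 96.0
side [240.8 247.6] 60 d 18.0
wrist [315.  333.4] 4155 d 160.0
grip [0.585  0.1898 0.1474] res px [ 85.   58.3   5.1 -10.5  -5.9   4.6]
```

View pics/w26.png

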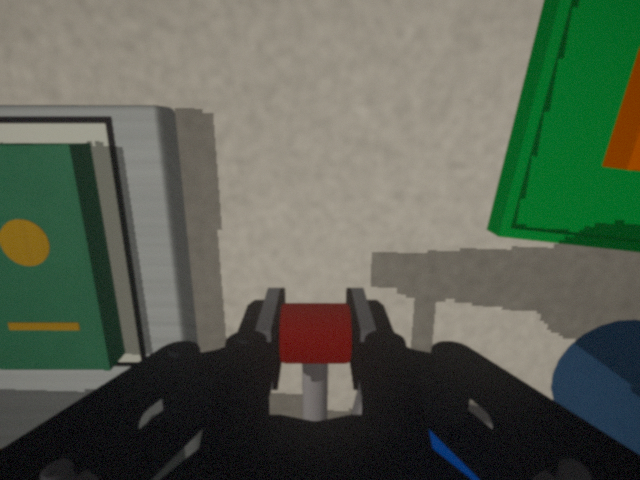

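The wrist force is 28 N upward, so the lever is on its lower stop. I release, rise and measure.

Call:
arm_command([
  {"x": 0, "y": 0, "z": -2, "rx": 0, "ry": 0, "rz": 0, "hand": -1},
  {"x": 0, "y": 0, "z": -2, "rx": 0, "ry": 0, "rz": 0, "hand": -1},
  {"x": 0, "y": 0, "z": -2, "rx": 0, "ry": 0, "rz": 0, "hand": -1},
  {"x": 0, "y": 0, "z": -2, "rx": 0, "ry": 0, "rz": 0, "hand": -1},
  {"x": 0, "y": 0, "z": -50, "rx": 0, "ry": 0, "rz": 0, "hand": -1},
  {"x": 0, "y": 0, "z": -100, "rx": 0, "ry": 0, "rz": 0, "hand": -1},
  {"x": 0, "y": 0, "z": -140, "rx": 0, "ry": 0, "rz": 0, "hand": -1},
  {"x": 0, "y": 0, "z": -140, "rx": 0, "ry": 0, "rz": 0, "hand": -1},
])

```text
clock: 39.83
tcp_pos: [0.6279, 0.1916, 0.1948]
orientation: [0.004, 0.001, 1.0, 0.001]
wrist_force: [1.1, 0.6, -1.1]
finger_gap: 0.0852
```

```bash
sed -i "s/\[.65,.187,.12\]\]/[.63,.188,.08]]/" h.py; python3 - <<'E'
from h import *
gripfit(); looks('27'); go(.51,-.369,.19,180)
E
```

```text
scene [320.3 308.4] 114 d 1.0
side [239.2 248.2] 75 d 2.0
wrist [310.8 235.4] 959 d 7.0
grip [0.6258 0.1897 0.0783] res px [ 1.1  0.1 -0.5  0.4 -0.4  0.3]
scene
id_blue 0.71 [275. 252.] ztop 0.0374 (array([618. , -54.8]), 106.6, 56.1, -0.7)
id_red 0.98 [256. 224.] ztop 0.0373 (array([ 616.8, -168.3]), 106.4, 54.2, 0.9)
id_green 0.56 [295. 278.] ztop 0.0374 (array([616.4,  59.7]), 106.9, 59.3, 0.2)
id_orange 0.97 [408. 368.] ztop 0.0202 (array([523.1, 368.9]), 107.6, 55.9, -6.4)
side
id_blue 0.64 [305. 218.] ztop 0.0389 (array([612.3, -56.5]), 106.3, 57.3, 0.1)
id_red 0.91 [334. 205.] ztop 0.0391 (array([ 611.2, -170. ]), 105.7, 56.2, 1.9)
id_green 0.73 [207. 336.] ztop 0.0072 (array([520.5, 366.2]), 190.9, 143.2, -7.1)
id_orange 0.69 [213. 325.] ztop 0.0224 (array([519.4, 368.7]), 109.1, 53.8, -5.5)
wrist
id_blue 0.76 [ 29. 216.] ztop 0.0382 (array([616. , -49.5]), 108.9, 45.8, -0.1)
id_red 0.58 [108. 334.] ztop 0.0842 (array([671.7,  75.2]), 252.6, 117.0, 88.8)
id_green 0.68 [150. 200.] ztop 0.0384 (array([614.3,  59.9]), 109.6, 56.9, -0.3)
id_orange none
shift [ 114.4 -560.3    0.9] rot [-0.   0.  -0.1] | tcp [0.6256 0.191  0.1908] j1,j6 [10. 10.] clock 40.73
```

View pics/wrist27.png

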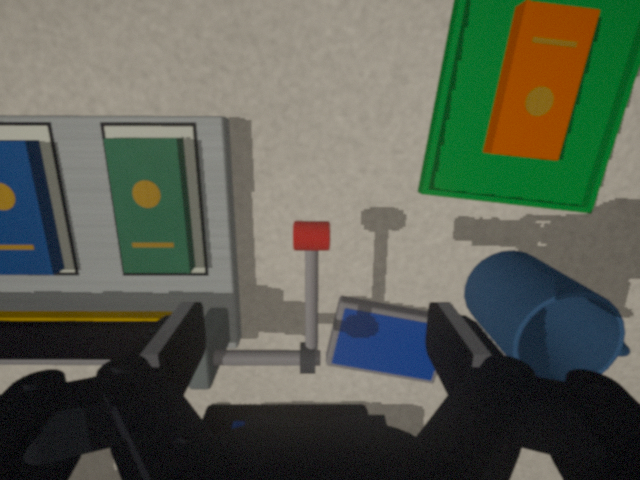

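View pics/side27.png

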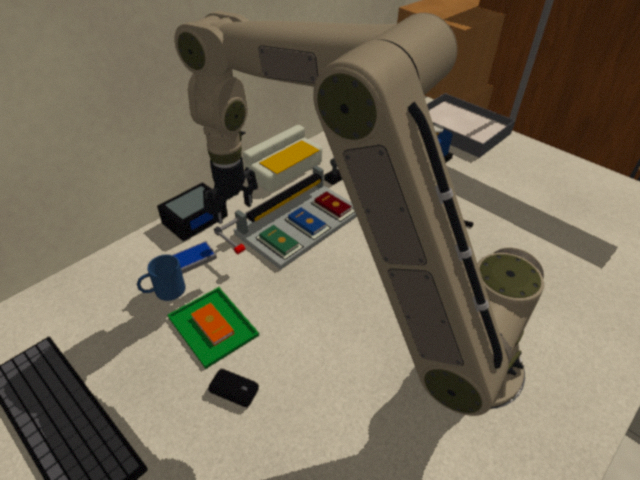

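The lever is down (grip z ≈ 0.078, about 0.01–0.03 rad) and the booklets are still in place. I move back to the valve.

Call:
arm_command([
  {"x": 10, "y": -55, "z": -10, "rx": 0, "ry": 0, "rz": 0, "hand": -1},
  {"x": 20, "y": -112, "z": -10, "rx": 0, "ry": 0, "rz": 0, "hand": -1},
  {"x": 35, "y": -170, "z": -10, "rx": 0, "ry": 0, "rz": 0, "hand": -1},
  {"x": 50, "y": -228, "z": -10, "rx": 0, "ry": 0, "rz": 0, "hand": -1},
  {"x": 65, "y": -286, "z": -10, "rx": 0, "ry": 0, "rz": 0, "hand": -1},
  {"x": 80, "y": -344, "z": -10, "rx": 0, "ry": 0, "rz": 0, "hand": -1},
  {"x": 95, "y": -402, "z": 0, "rx": 0, "ry": 0, "rz": 0, "hand": -1},
  {"x": 105, "y": -460, "z": 0, "rx": 0, "ry": 0, "rz": 0, "hand": -1},
  {"x": 114, "y": -515, "z": 20, "rx": 0, "ry": 0, "rz": 0, "hand": -1},
  {"x": 114, "y": -560, "z": 40, "rx": 0, "ry": 0, "rz": 0, "hand": -1},
])

```text
clock: 41.98
tcp_pos: [0.5097, -0.3713, 0.1509]
orientation: [0.001, 0.002, 1.0, -0.001]
wrist_force: [0.2, -0.6, 0.2]
finger_gap: 0.0854
```

Call:
arm_command([
  {"x": 0, "y": 0, "z": 0, "rx": 0, "ry": 0, "rz": 0, "hand": -1},
  {"x": 0, "y": 0, "z": 0, "rx": 0, "ry": 0, "rz": 0, "hand": -1},
  {"x": 0, "y": 0, "z": 0, "rx": 0, "ry": 0, "rz": 0, "hand": -1},
])

```text
clock: 42.35
tcp_pos: [0.5109, -0.3676, 0.1518]
orientation: [0.0, 0.0, 1.0, -0.0]
wrist_force: [-0.3, 0.0, 0.5]
finger_gap: 0.0855
```

```bash
python3 - <<'E'
from h import *
p=cam('wrist','w28'); go(.5097,-.3692,.058,182)
im=ortho(p,0.43,0.59,-0.45,-0.29,.044,3.5);cv2.imwrite('pics/o28.png',im[:,:,::-1])
X,uv=cloud(p);h=cv2.cvtColor(p['image'],cv2.COLOR_RGB2HSV)[uv[:,1],uv[:,0]].astype(int)
m=(X[:,2]>.076)&(X[:,2]<.09)&(abs(X[:,0]-.51)<.07)&(abs(X[:,1]+.369)<.05)
print(m.sum(),rect(X[m]))
E
```

```text
shift [ 1.5 -1.6 93.8] rot [-0.   0.1 -2. ] | tcp [ 0.5111 -0.3676  0.1518] j1,j6 [-43. -43.] clock 42.4
2990 (array([ 498.9, -368.3]), 76.3, 14.2, 1.2)
```

View pics/w28.png

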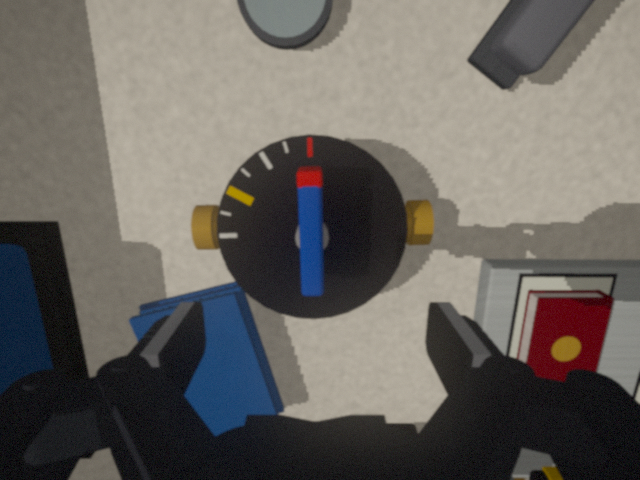

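View pics/o28.png

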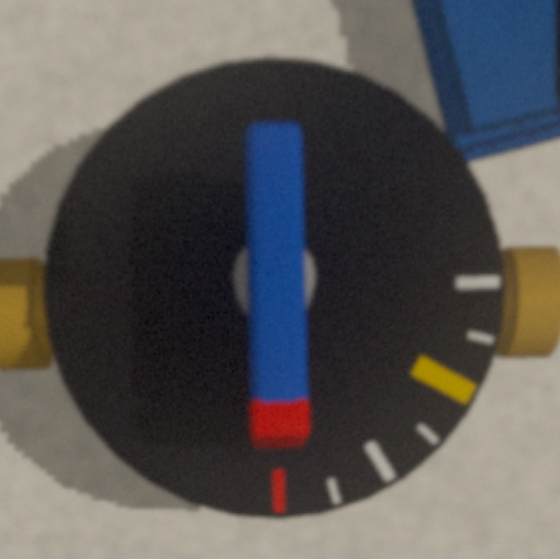

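The pointer sits on the red mark (shut). I grip at (0.508, -0.368) and turn it 60 degrees counter-clockwise.

Call:
arm_command([
  {"x": 3, "y": -1, "z": 40, "rx": 0, "ry": 0, "rz": -1, "hand": -1},
  {"x": 3, "y": -1, "z": 75, "rx": 0, "ry": 0, "rz": -1, "hand": -1},
  {"x": 3, "y": -1, "z": 94, "rx": 0, "ry": 0, "rz": -1, "hand": -1},
  {"x": 3, "y": -1, "z": 94, "rx": 0, "ry": 0, "rz": -1, "hand": 1},
  {"x": 3, "y": -1, "z": 94, "rx": 0, "ry": 0, "rz": -1, "hand": 1},
  {"x": 3, "y": -1, "z": 94, "rx": 0, "ry": 0, "rz": -1, "hand": 1},
  {"x": 3, "y": -1, "z": 94, "rx": 0, "ry": 0, "rz": -1, "hand": 1},
  {"x": 3, "y": -1, "z": 94, "rx": 0, "ry": 0, "rz": -1, "hand": 1},
], force=40)

```text
clock: 43.4
tcp_pos: [0.508, -0.3701, 0.0581]
orientation: [0.001, -0.008, 1.0, -0.001]
wrist_force: [-0.8, 0.1, 5.5]
finger_gap: 0.0133
```

Call:
arm_command([
  {"x": 0, "y": 0, "z": 0, "rx": 0, "ry": 0, "rz": -10, "hand": 1},
  {"x": 0, "y": 0, "z": 0, "rx": 0, "ry": 0, "rz": -20, "hand": 1},
  {"x": 0, "y": 0, "z": 0, "rx": 0, "ry": 0, "rz": -30, "hand": 1},
  {"x": 0, "y": 0, "z": 0, "rx": 0, "ry": 0, "rz": -40, "hand": 1},
  {"x": 0, "y": 0, "z": 0, "rx": 0, "ry": 0, "rz": -50, "hand": 1},
  {"x": 0, "y": 0, "z": 0, "rx": 0, "ry": 0, "rz": -57, "hand": 1},
  {"x": 0, "y": 0, "z": 0, "rx": 0, "ry": 0, "rz": -60, "hand": 1},
  {"x": 0, "y": 0, "z": 0, "rx": 0, "ry": 0, "rz": -60, "hand": 1},
  {"x": 0, "y": 0, "z": 0, "rx": 0, "ry": 0, "rz": -60, "hand": 1},
])

```text
clock: 44.52
tcp_pos: [0.5082, -0.3704, 0.0581]
orientation: [0.0, -0.507, 0.862, -0.001]
wrist_force: [-0.9, 0.1, 5.5]
finger_gap: 0.0134
```

Call:
arm_command([
  {"x": 0, "y": 0, "z": 0, "rx": 0, "ry": 0, "rz": 0, "hand": -1},
  {"x": 0, "y": 0, "z": 0, "rx": 0, "ry": 0, "rz": 0, "hand": -1},
  {"x": 0, "y": 0, "z": 0, "rx": 0, "ry": 0, "rz": 0, "hand": -1},
  {"x": 0, "y": 0, "z": 0, "rx": 0, "ry": 0, "rz": 0, "hand": -1},
  {"x": 0, "y": 0, "z": -50, "rx": 0, "ry": 0, "rz": 0, "hand": -1},
  {"x": 0, "y": 0, "z": -94, "rx": 0, "ry": 0, "rz": 0, "hand": -1},
  {"x": 0, "y": 0, "z": -94, "rx": 0, "ry": 0, "rz": 0, "hand": -1},
  {"x": 0, "y": 0, "z": -94, "rx": 0, "ry": 0, "rz": 0, "hand": -1},
])

```text
clock: 45.52
tcp_pos: [0.5072, -0.3696, 0.1506]
orientation: [-0.0, -0.507, 0.862, 0.0]
wrist_force: [-0.4, 0.1, -0.9]
finger_gap: 0.0853
```

```bash
python3 - <<'E'
from h import *
p=cam('wrist','w29'); go(.508,-.368,.058,240)
im=ortho(p,0.43,0.59,-0.45,-0.29,.044,3.5);cv2.imwrite('pics/o29.png',im[:,:,::-1])
X,uv=cloud(p)
m=(X[:,2]>.076)&(X[:,2]<.09)&(abs(X[:,0]-.51)<.07)&(abs(X[:,1]+.369)<.07)
print(m.sum(),rect(X[m]))
looks('29'); gripfit()
E
```

```text
shift [-1.6 -0.6 91.7] rot [0.1 0.  0.9] | tcp [ 0.5068 -0.3692  0.1497] j1,j6 [ -43. -104.] clock 45.58
2992 (array([ 503.3, -376. ]), 76.2, 14.2, 60.8)
scene
id_blue 0.68 [276. 252.] ztop 0.0372 (array([617.5, -55.8]), 108.3, 60.0, 1.5)
id_red 0.88 [255. 222.] ztop 0.0373 (array([ 616. , -169.8]), 107.3, 60.0, 0.3)
id_green 0.62 [295. 279.] ztop 0.0375 (array([616.5,  60.7]), 106.7, 57.3, -0.8)
id_orange 0.85 [409. 368.] ztop 0.0204 (array([522.3, 369.4]), 107.8, 56.2, -7.4)
side
id_blue 0.71 [306. 219.] ztop 0.0392 (array([613.1, -55.4]), 108.6, 55.2, -1.7)
id_red 0.85 [332. 205.] ztop 0.0392 (array([ 610.6, -169.6]), 104.9, 53.2, -2.5)
id_green 0.63 [281. 239.] ztop 0.0389 (array([612.6,  58. ]), 108.2, 56.4, -0.3)
id_orange 0.84 [211. 325.] ztop 0.0224 (array([518.6, 368.6]), 107.3, 53.2, -5.7)
wrist
id_blue none
id_red none
id_green 0.51 [572. 301.] ztop 0.044 (array([ 361.6, -218.5]), 88.4, 30.2, -34.0)
id_orange none
scene [320.5 308.7] 123 d 1.0
side [239.2 248.1] 77 d 2.0
wrist [388.6 195.4] 129 d 578.0
grip [ 0.5026 -0.1968 -0.3888] res px [-24.4  -2.9 116.8  55.9 -28.   53.5]
```

View pics/o29.png

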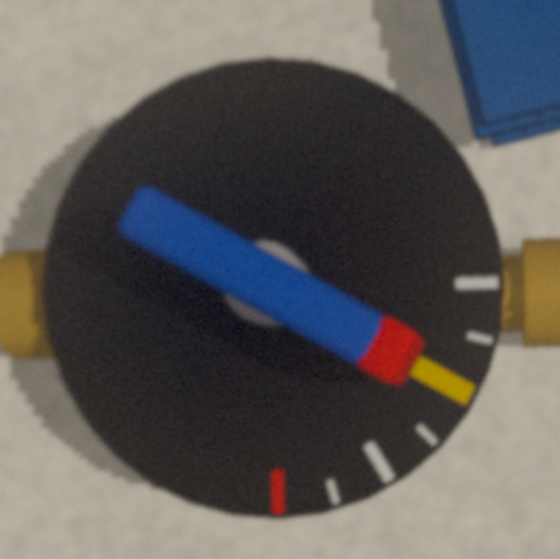

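View pics/scene29.png

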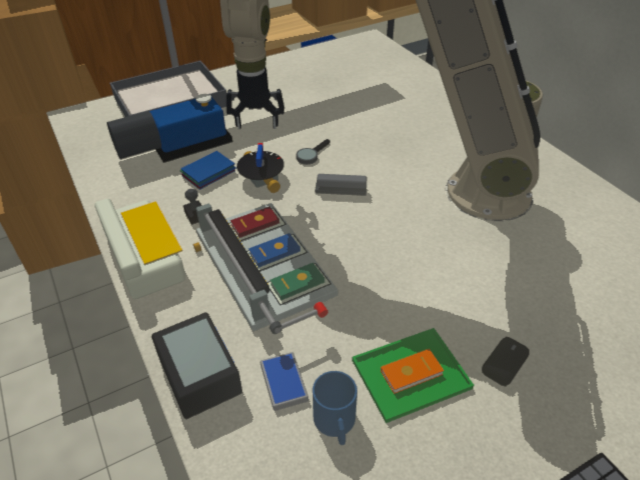

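The valve handle points at the yellow mark (59.6 degrees), the booklets are in the bays and tray, the lever is down, and the gripper is clear. I hand in.

```bash
python3 - <<'E'
from h import *
print(hand_in())
E
```

```text
the job is handed in; nothing more can be done
None
```

I finished the changeover and handed it in at about 46 s. The hand-in gives no verdict, so the results below are my own camera measurements.

**What I did, in order**
1. Shut the vacuum valve.
2. Raised the light with the red lever.
3. Laid the orange booklet in the green tray.
4. Placed green in bay 1, blue in bay 2 and red in bay 3.
5. Lowered the light to its stop.
6. Opened the valve to the yellow mark.

**Last checks**
- **Booklets:** the three on the bed are about 2–4 mm from their bay centres and within 3 degrees of square. They lie flat, with their tops at 37–39 mm.
- **Orange:** it is flat and close to the centre of the tray floor.
- **Light:** I put the lever at about 0.01–0.03 rad, well under the 0.08 limit.
- **Valve:** it turned 59.6 degrees from shut, and the pointer is on the yellow mark.
- **Gripper:** it is open and clear of everything.
- **Other things on the desk:** they looked undisturbed in the last picture. I did not re-measure their positions.

**Less certain**
- **Raised lever angle:** my estimates disagreed, ranging from 0.79 to 0.87 rad. All were above the 0.75 needed, but I could not confirm the exact angle.
- **Finder errors:** the networks gave a few plainly wrong detections, such as the tray reported as the green booklet, and I discarded those. The very last triangulation of the lever also failed because the wrist camera picked up the valve's red tip. By then the scene and side cameras showed the lever unchanged since the earlier good reading.

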